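# Zero the bench meter with a flat screwdriver

### The arm

A 6-joint arm with a two-finger parallel gripper is mounted at the origin on a cart in front of the work surface, level with it; the furniture and walls round the work are solid. World frame = base frame: x ahead of the robot, y to its left, z up, the work surface at z = 0. Lengths are in mm, angles in degrees, forces in N, time in s.
With the tool pointing down it reaches from about 350 to 850 mm from the base axis. Payload 8.1 kg.
Tool frame: the origin (TCP) lies midway between the tips of the shut fingers; the grasp point (between the pads) lies 19 mm behind it (r.tcp_to_grasp is the distance from the TCP to the grasp point, in mm); z points along the fingers, y is the direction in which the jaws open and shut (so a half turn about z gives the same grasp; the last joint's range is limited). The gripper opens to 85 mm and grips with 20 to 120 N. Pads are 22 mm wide; open, the fingers measure 114 mm over their backs; the gripper's body (76 mm by 85 mm) begins 54 mm behind the grasp point. The pads swing forward as they close: fully open they stand 13 mm farther back than shut.
Start: joints at [63.117, 7.471, 85.268, -0, 87.261, -4.893], TCP at [224.647, 556.362, 231.292] pointing down, gripper open.
Joint ranges: [-169.43, 169.43], [-51.17, 129.36], [1.28, 143.12], [-76.62, 256.62], [0, 156.53], [-152.29, 152.29]. Speed limits (degrees/s): [136.94, 136.94, 159.86, 180, 180, 180].

### API

Orientations are given as [roll, pitch, yaw] about the fixed x, y, z axes, in that order (R = Rz(yaw) Ry(pitch) Rx(roll)).
In Python, from bench import r gives the robot as it stands.
- The arm moves only by the tool jog_arm, never from a script. Its argument "targets" is a list of rows, each a list of 7 numbers: the shift along the tool's x, y, z in m, then the turn, a rotation vector about the tool's x, y, z in rad, then the closure, from 0 (fully open) to 1 (shut). In form: [[dx, dy, dz, wx, wy, wz, claw], ...]. A call has 1 to 5 rows; each row is the pose to reach, as a shift and turn from the pose commanded when the call began, along the tool's axes at that moment; what a row does not reach only later rows make up. A row lasts 1/12 s, in which the tool goes at most 41.7 mm and 7.16 degrees, less where a joint would pass 70% of its speed; a pose out of reach is approached as far as the arm can. A call with a gripper value outside its range is refused whole. The fingers move at their own pace and stop on an object; "newtons" is the grip in N (left out, the last holds). Time passes only in rows, so rows that repeat a pose let the fingers close. It gives the time, the measured TCP pose, the force and the opening at its end, in the units of the state.
- r.sense(): the state, without advancing time (a new reading comes with each control period).
- r.snapshot(name): name is "side" or "top"; returns a dict with "pixels" (384x512x3 uint8, red, green, blue), "fx", "fy", "cx", "cy" (pixels), "origin" and "attitude" of the camera in the world. Camera axes: x right, y down, z forward; pixel columns grow to the right and rows downward; lengths in mm; the calibration is good to about 2 mm. A picture is of the moment at which its call begins. There is no depth.
- r.hand_in(): hands the job in, once; it reports no verdict.
The state is a dict: "time": time; "joint_pos": joint angles; "qd": joint speeds; "joint_efforts": joint torques, N m; "tool_pos": TCP position; "tcp_rot": TCP orientation; "ft_force": force on the tool from outside, world axes, zero at the start; "wrist_torque": the same for the moment, N m; "finger_gap": finger opening in mm.
Only numpy, scipy, OpenCV 4.12 (cv2) and the standard library are available. Lean on these libraries where they do the work, as an engineer would, in place of code of your own. Each camera call takes 0.05 s, during which the arm holds its last target.

### The job

The pointer of the bench meter does not rest on zero. Take the big flat screwdriver out of the tool stand, set its blade lightly in the slot of the meter's brass zero screw and turn the screw until the pointer stands on the red zero mark, then put the screwdriver back upright in its hole in the stand and let go.

Things in the scene. Friction and masses are not known exactly. Their poses are not given: they have to be found in the camera images.
- driver_handle (a point): Middle of the dark green handle (black end) of the big flat screwdriver, 168 mm long, 0.12 kg, upright in the stand's middle hole; 139 mm above the desk, 123 mm above the blade tip. Handle straight over 25 mm either way, 34 mm wide, 22 mm thick between two flats. Own z up along the shaft, x along the width of handle and blade, y across the flats (pinch along y).
- driver_tip (a point): Middle of the screwdriver's blade tip, on the handle's axis; same axes. Blade 12 mm wide (x), 2 mm thick (y), 2.4 mm thick 6 mm up; shaft 9 mm. A black flange 26 mm across, 70 mm above the tip, rests on the stand's plate.
- stand_hole (a point): Mouth of the middle hole of the grey sheet-metal tool stand, 86 mm above the desk: 19 mm across, in a 6 mm plate, open below. The stand (188 mm long in own y, 80 mm wide in x) is fixed to the desk. A thin screwdriver stands in it 64 mm to the left of this hole (own +y), top 160 mm above the desk.
- slot (a point): Middle of the slot's floor in the meter's zero screw, 52.5 mm above the desk; own x along the slot, z up, turning with the screw. Brass head 20 mm across, upper face at 58 mm, in a black collar (21 mm inside, rim at 59.5 mm). Slot 3.6 mm wide, 5.5 mm deep, right across the head. Turns stiffly (about 0.06 N m), stays where left.
- pointer (a joint): Angle of the meter's pointer, rad: 0 on the red mark at the left end of the scale, growing clockwise seen from above; 0.2 to 0.35 at the start; scale division 0.08. The zero screw moves it a quarter as far in the same sense: to bring it back, turn the screw anticlockwise (from above) by four times its angle, plus the blade's play in the slot.
- meter: Bench meter lying face up, fixed to the desk: dark case 190 mm deep (own x, from screw to dial), 150 mm wide (y), top 50 mm above the desk, window frame 60 mm. Origin: centre of the underside. Zero screw at x -68, y 0 mm; terminals (left red, right black), 70 mm high, 50 mm either side of it; pointer's pivot at x -30, y 0 mm, pointer 97 mm long.
Mind the look-alikes: they are no part of the job. There is more than one size of the part that bears driver_handle; the job needs the larger.

How it is judged:
By the outcome, as a careful person would: the job done as asked, in the order asked, and still so for the second after the job is handed in, with the robot touching nothing.
It also fails if it takes over 51 s, if anything falls off the work surface, if the arm or the gripper's body presses on something with over 40 N, if the wrist force passes 120 N, or if a joint passes its speed limit or range.

## Working session

There is one attempt and no reset: what is moved stays moved. The work goes in short steps, Python scripts to look and compute and a tool call to move; the robot and the scene stay as the last step left them, time stands still between calls to the robot, and variables do not carry over. Pictures are saved under pics/ and viewed, and the job is handed in when it is done.

Besides the shell and the picture viewer there is one more tool, called after "Request:" by a JSON object that holds its "fn" and its "kwargs", one argument or row to a line. jog_arm: Moves the arm, as the interface text tells. Its arguments: {"type":"object","properties":{"targets":{"type":"array","items":{"type":"array","items":{"type":"number"}}},"newtons":{"type":"number"}},"required":["targets"]}

```bash
ls; mkdir -p pics
cat > h.py <<'E'
import numpy as np, cv2
from bench import r
from scipy.spatial.transform import Rotation as R
def snap(name,fn):
    s=r.snapshot(name); cv2.imwrite('pics/'+fn+'.png',s['pixels'][:,:,::-1]); 
    np.savez('pics/'+fn+'.npz',**{k:np.array(v) for k,v in s.items()}); return s
def crop(fn,x0,y0,w,h,k,out):
    im=cv2.imread('pics/'+fn+'.png')[y0:y0+h,x0:x0+w]
    cv2.imwrite('pics/'+out+'.png',cv2.resize(im,None,fx=k,fy=k,interpolation=cv2.INTER_CUBIC))
E
python3 - <<'E'
from h import *
for n in('side','top'):
    s=snap(n,n+'0'); print({k:v for k,v in s.items() if k!='pixels'})
print(r.sense(), r.tcp_to_grasp)
E
```

```text
pics
{'fx': 397.65102928833227, 'fy': 397.65102928833227, 'cx': 254.86508344614657, 'cy': 190.27351568504815, 'origin': array([691.57564355, 712.09824896, 703.61008162]), 'attitude': array([-1.33693101e+02, -7.85078800e-02,  1.64202263e+02])}
{'fx': 452.24179372675945, 'fy': 452.24179372675945, 'cx': 263.0835421380293, 'cy': 194.26824259176018, 'origin': array([ 407.00228389,   95.50637755, 1203.0025904 ]), 'attitude': array([-1.75055896e+02, -6.74306246e-02, -9.12630661e+01])}
{'time': 0.1, 'joint_pos': array([ 6.31150589e+01,  7.51153798e+00,  8.53237158e+01, -2.83213242e-05,
        8.72633346e+01, -4.89269550e+00]), 'qd': array([-0.09446737,  0.0533265 , -0.10119862, -0.0394409 , -0.06638691,
        0.0065676 ]), 'joint_efforts': array([ 1.10831974e-03, -5.70959508e+01, -5.01938260e+01, -2.72040315e-04,
        8.50483426e-03,  8.82612562e-05]), 'tool_pos': array([224.43272951, 555.89315474, 230.33497895]), 'tcp_rot': array([-1.79901768e+02, -8.38040935e-03,  1.58007749e+02]), 'ft_force': array([-0.37126911,  0.21407595, -0.09440966]), 'wrist_torque': array([-0.00762428, -0.04474546, -0.02743613]), 'finger_gap': 85.04022771953987} 18.700000000000003
```

View pics/side0.png

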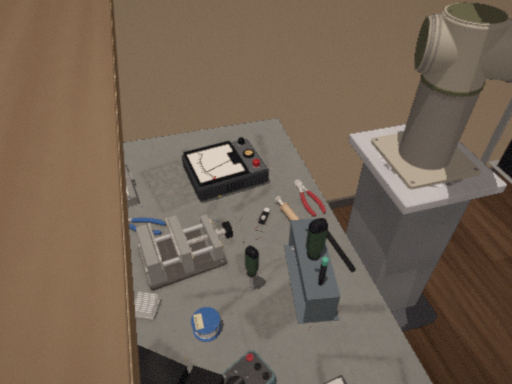

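View pics/top0.png

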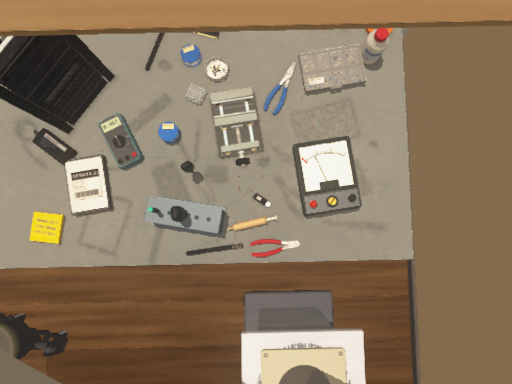

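Run:
```python
from h import *
crop('top0',130,140,110,110,7,'t_st'); crop('top0',285,130,85,90,8,'t_me'); crop('side0',270,200,90,130,5,'s_st'); crop('side0',170,125,110,85,7,'s_me')
```

```text
(no output)
```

View pics/t_st.png

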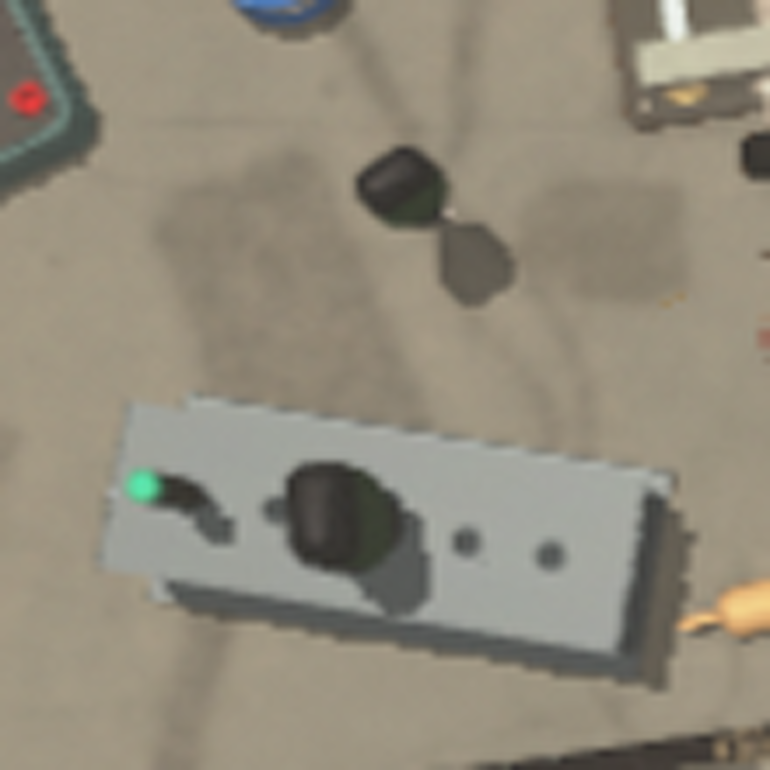

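View pics/t_me.png

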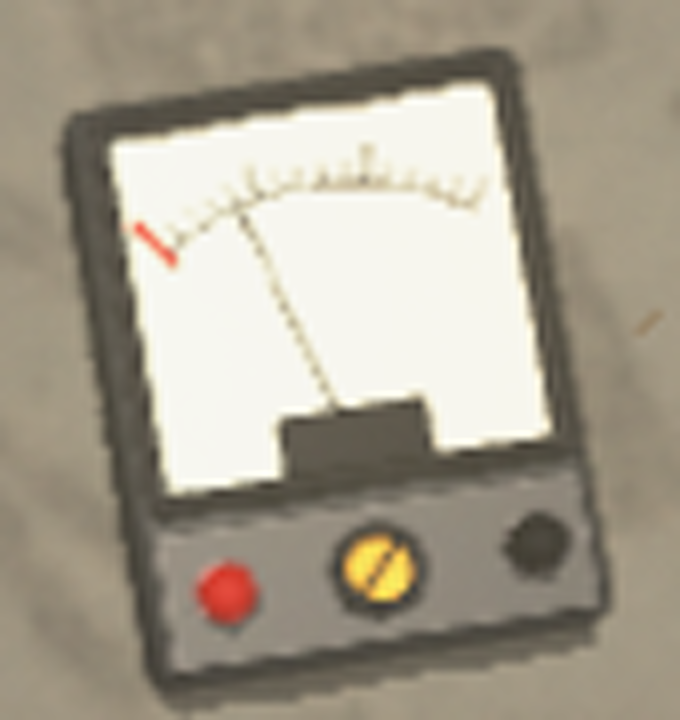

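View pics/s_st.png

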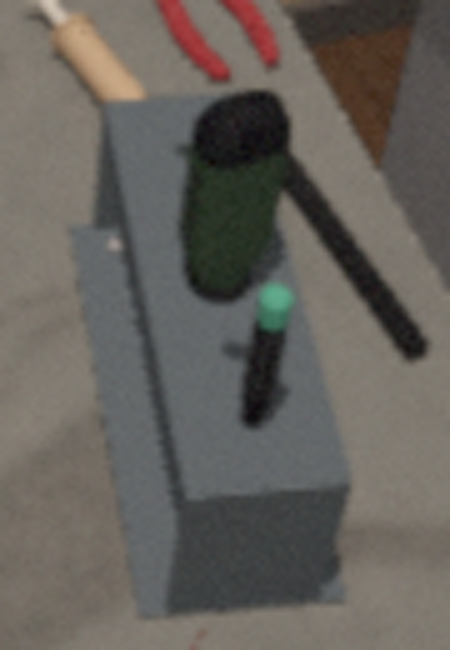

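View pics/s_me.png

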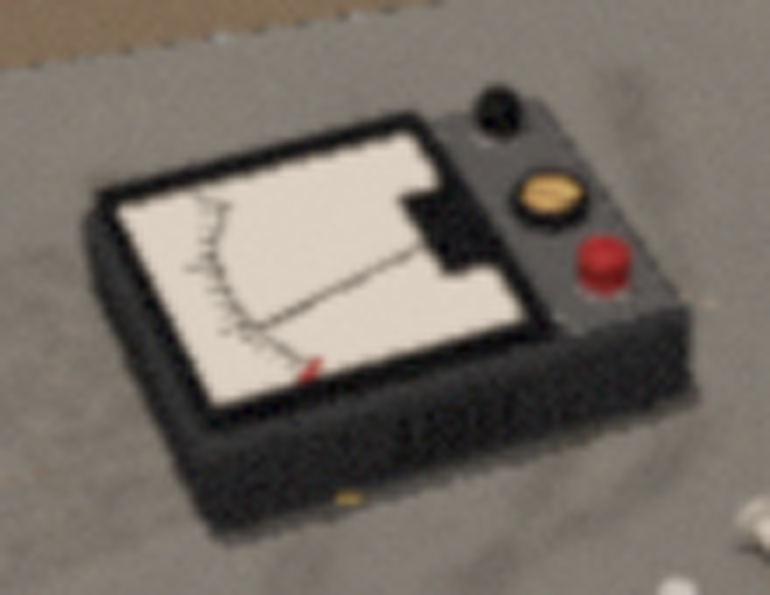

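```bash
cat >> h.py <<'E'
def cam(fn):
    d=np.load('pics/'+fn+'.npz'); return d
def camR(d): return R.from_euler('xyz',d['attitude'],degrees=True).as_matrix()
def proj(d,P):
    P=np.atleast_2d(P); c=(P-d['origin'])@camR(d)
    return np.c_[d['cx']+d['fx']*c[:,0]/c[:,2], d['cy']+d['fy']*c[:,1]/c[:,2]]
def ray(d,uv):
    v=camR(d)@np.array([(uv[0]-d['cx'])/d['fx'],(uv[1]-d['cy'])/d['fy'],1]); return d['origin'],v/np.linalg.norm(v)
def onz(d,uv,z):
    o,v=ray(d,uv); return o+v*(z-o[2])/v[2]
def tri(d1,u1,d2,u2):
    o1,v1=ray(d1,u1);o2,v2=ray(d2,u2)
    A=np.c_[v1,-v2]; t=np.linalg.lstsq(A,o2-o1,rcond=None)[0]
    a=o1+v1*t[0];b=o2+v2*t[1]; return (a+b)/2,np.linalg.norm(a-b)
def c2o(x0,y0,k,p): return np.array([x0+(p[0]+.5)/k-.5,y0+(p[1]+.5)/k-.5])
E
python3 - <<'E'
from h import *
T=cam('top0');S=cam('side0')
ti=T['pixels'].astype(int);si=S['pixels'].astype(int)
def blob(im,f,box):
    x0,y0,w,h=box; c=im[y0:y0+h,x0:x0+w]; m=f(c[...,0],c[...,1],c[...,2]).astype(np.uint8)
    n,l,st,ce=cv2.connectedComponentsWithStats(m); 
    if n<2:return None
    i=1+st[1:,4].argmax(); pts=np.argwhere(l==i)[:,::-1]
    hull=cv2.convexHull(pts.astype(np.int32)); mm=np.zeros_like(m); cv2.fillPoly(mm,[hull],1)
    p=np.argwhere(mm)[:,::-1]; return p.mean(0)+[x0,y0], st[i,4]
br=lambda a,b,c:(a>150)&(b>100)&(a-c>70)&(b-c>25)
rd=lambda a,b,c:(a>130)&(a-b>60)&(b<110)
gr=lambda a,b,c:(b-a>50)
bt=blob(ti,br,(285,180,85,40)); bs=blob(si,br,(230,140,45,30))
rt=blob(ti,rd,(300,190,30,30)); rs=blob(si,rd,(245,150,25,25))
gt=blob(ti,gr,(140,200,30,20)); gs=blob(si,gr,(310,250,30,25))
for n,a,b,z in(('brass',bt,bs,58),('red',rt,rs,68),('thin',gt,gs,160)):
    print(n,a,b,'tri',tri(T,a[0],S,b[0]),'T',onz(T,a[0],z),'S',onz(S,b[0],z))
k=lambda p:c2o(130,140,7,p); ks=lambda p:c2o(270,200,5,p)
# plate corners top/side
tc=[(130,403),(103,568),(615,655),(645,490)]
for p in tc: print('plate T',onz(T,k(p),86)[:2].round(1))
for p in [(183,500),(350,482)]: print('plate S',onz(S,ks(p),86)[:2].round(1))
print('LF', tri(T,k((130,403)),S,ks((183,500))), tri(T,k((103,568)),S,ks((350,482))))
print('mid hole', [onz(T,k(p),86)[:2].round(1) for p in((278,510),(467,542),(550,555))])
print('handle top', tri(T,k((325,515)),S,ks((243,120))), onz(T,k((325,515)),182))
E
```

```text
brass (array([331.96551724, 200.46551724]), np.int32(54)) (array([248.        , 152.27272727]), np.int32(22)) tri (array([485.53050497, -82.27709537,  57.31229633]), np.float64(1.8901108830685462)) T [486.37273115 -82.50763367  58.        ] S [484.90395736 -80.97582886  58.        ]
red (array([312.93181818, 203.59090909]), np.int32(43)) (array([255.69230769, 160.92307692]), np.int32(25)) tri (array([478.40105471, -32.84376627,  65.63429542]), np.float64(1.2879909052812946)) T [478.85479017 -32.81003888  68.        ] S [478.61550141 -29.78180362  68.        ]
thin (array([150., 209.]), np.int32(21)) (array([324.44444444, 260.22222222]), np.int32(33)) tri (array([468.53208968, 355.54055859, 154.79513646]), np.float64(1.2830382578693933)) T [468.78941873 353.94552529 160.        ] S [470.06879785 359.189377   160.        ]
plate T [502.7 376.9]
plate T [444.6 386.4]
plate T [410.1 206.5]
plate T [467.9 195.1]
plate S [503.7 380.5]
plate S [444.6 389.8]
LF (array([502.73635384, 378.08681169,  81.76021891]), np.float64(0.6838447122415812)) (array([443.96420495, 387.67565867,  82.62407457]), np.float64(1.6433077519582864))
mid hole [array([463.6, 324.7]), array([450.9, 258.1]), array([445.7, 228.9])]
handle top (array([456.31999467, 291.69286891, 174.60997462]), np.float64(1.9636670422863467)) [456.83361586 289.83757359 182.        ]
```

Run:
```python
from h import *
T=cam('top0');S=cam('side0')
crop('top0',318,186,28,28,24,'t_sc'); crop('side0',236,142,26,22,28,'s_sc'); crop('top0',160,195,36,36,20,'t_h'); crop('top0',295,140,64,44,12,'t_dial')
```

```text
(no output)
```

View pics/t_sc.png

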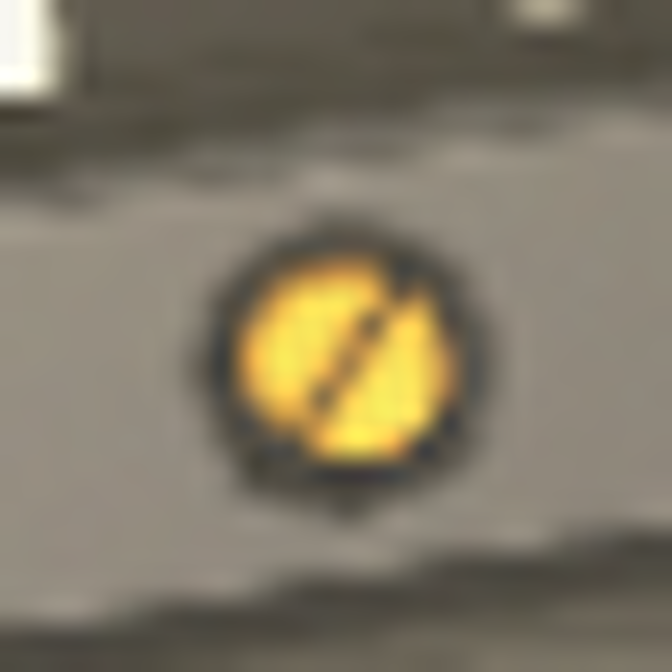

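View pics/s_sc.png

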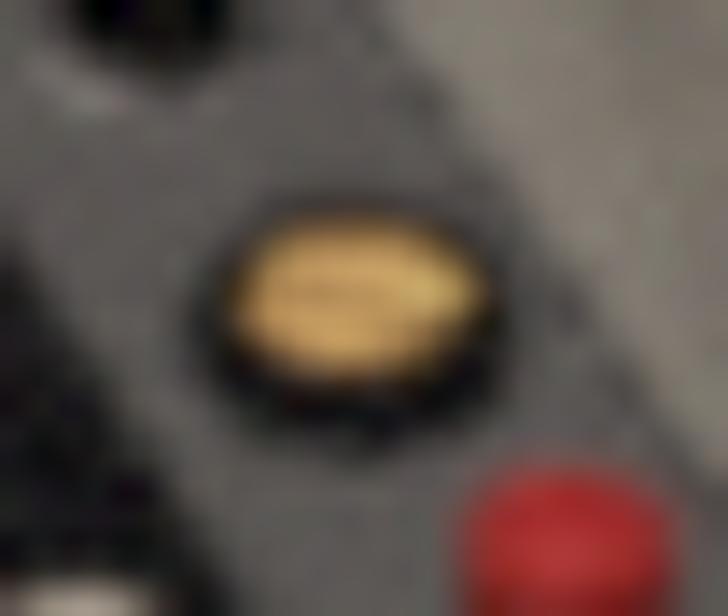

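View pics/t_h.png

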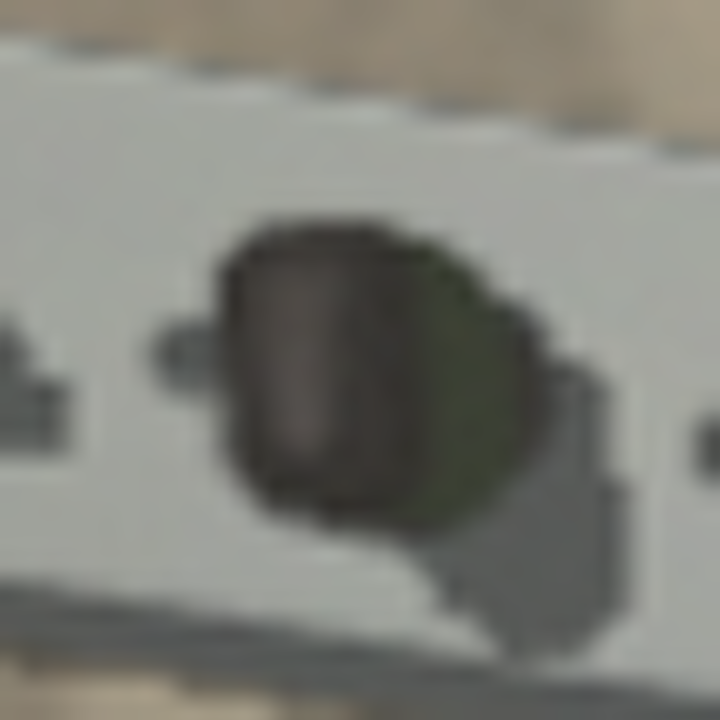

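View pics/t_dial.png

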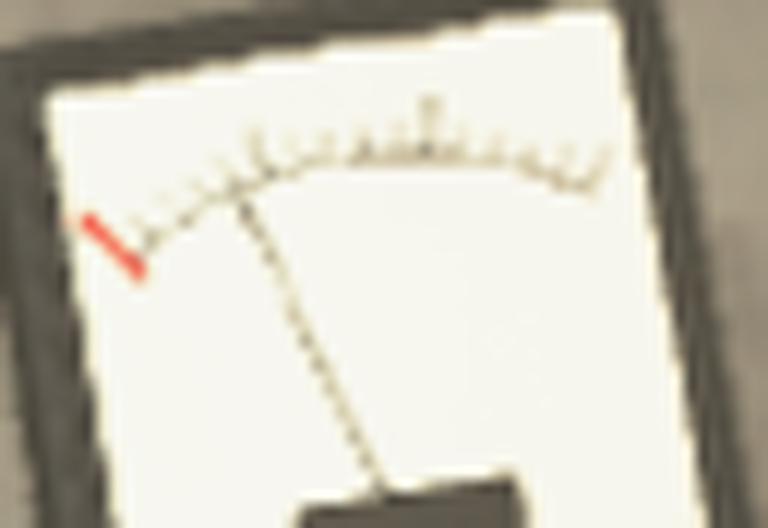

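Run:
```python
from h import *
T=cam('top0');S=cam('side0')
w=lambda p,z:onz(T,c2o(318,186,24,p),z)[:2]
for a,b in(((300,425),(400,275)),((318,400),(375,322)),((305,415),(395,285))):
    d=w(b,58)-w(a,58); print('slot yaw',np.degrees(np.arctan2(d[1],d[0])))
print('collar c',w((345,362),59.5), 'slotmid',w((347,360),58))
m=lambda p,z:onz(T,c2o(285,130,8,p),z)[:2]
# frame outer corners z=60
A,B,D=m((75,120),60),m((512,52),60),m((155,690),50)
print('yaw from top edge',np.degrees(np.arctan2(*(B-A)[::-1]))+90,'terms',np.degrees(np.arctan2(*(m((228,590),70)-m((538,545),70))[::-1]))-90,'left edge',np.degrees(np.arctan2(*(A-m((152,520),60))[::-1])))
for yaw in(7.,7.5,8.,8.5):
    c,s=np.cos(np.radians(yaw)),np.sin(np.radians(yaw)); sc=np.array([485.5,-82.])
    pv=sc+38*np.array([c,s])
    q=lambda p:onz(T,c2o(295,140,12,p),54)[:2]
    an=lambda p:np.degrees(np.arctan2(*(q(p)-pv)[::-1]))
    print(yaw,[round(an(p),1) for p in((85,218),(142,275),(150,240),(185,218),(232,188),(258,135),(240,203),(430,105),(600,155))],'line',np.degrees(np.arctan2(*(q((240,203))-q((380,490)))[::-1])), np.linalg.norm(q((240,203))-pv))
```

```text
slot yaw -35.406761519068155
slot yaw -37.84362240456002
slot yaw -36.39862682805129
collar c [485.92040019 -82.0853716 ] slotmid [486.23125558 -82.53733216]
yaw from top edge 7.702094340572941 terms 7.004697615118715 left edge 9.168477157994474
7.0 [np.float64(42.2), np.float64(42.0), np.float64(37.9), np.float64(32.1), np.float64(24.3), np.float64(18.4), np.float64(24.3), np.float64(-3.7), np.float64(-26.2)] line 24.040689894494385 85.22734653683408
7.5 [np.float64(42.1), np.float64(41.9), np.float64(37.7), np.float64(31.9), np.float64(24.1), np.float64(18.2), np.float64(24.0), np.float64(-3.9), np.float64(-26.3)] line 24.040689894494385 85.13094432274995
8.0 [np.float64(41.9), np.float64(41.7), np.float64(37.5), np.float64(31.7), np.float64(23.9), np.float64(18.0), np.float64(23.8), np.float64(-4.1), np.float64(-26.5)] line 24.040689894494385 85.03850311729406
8.5 [np.float64(41.8), np.float64(41.5), np.float64(37.3), np.float64(31.5), np.float64(23.7), np.float64(17.8), np.float64(23.6), np.float64(-4.3), np.float64(-26.7)] line 24.040689894494385 84.95004290229365
```

Request:
{"fn": "jog_arm", "kwargs": {
  "targets": [
    [-0.031, -0.016, 0, 0, 0, 0.12, 0.4],
    [-0.063, -0.032, 0, 0, 0, 0.24, 0.4],
    [-0.094, -0.047, 0, 0, 0, 0.36, 0.4],
    [-0.126, -0.063, 0, 0, 0, 0.48, 0.4],
    [-0.157, -0.079, 0, 0, 0, 0.6, 0.4]
  ]
}}

```text
time: 0.52
tool_pos: [341.2, 422.8, 230.8]
tcp_rot: [-180.0, 0.0, 123.3]
ft_force: [0.7, 0.3, -0.1]
finger_gap: 51.3
```

```bash
cat >> h.py <<'E'
def delta(target,yaw=None,pos=None,rot=None):
    """shift (m, tool axes) and rotvec from current measured pose to target"""
    s=r.sense(); p=np.array(s['tool_pos']) if pos is None else np.array(pos)
    R0=R.from_euler('xyz',s['tcp_rot'] if rot is None else rot,degrees=True)
    d=R0.inv().apply(np.array(target)-p)/1000
    rv=np.zeros(3) if yaw is None else (R0.inv()*R.from_euler('xyz',[180,0,yaw],degrees=True)).as_rotvec()
    print('shift',d.round(4),'rot',rv.round(4),'| t',round(s['time'],2),'pos',p.round(1),'rpy',np.round(s['tcp_rot'],1),'F',np.round(s['ft_force'],2),'M',np.round(s['wrist_torque'],3),'gap',round(s['finger_gap'],1))
E
python3 -c "
from h import *
delta([457,292.5,231],-11)"
```

```text
shift [-0.1725  0.0252 -0.0002] rot [-1.0000e-04  1.0000e-03  2.3443e+00] | t 0.52 pos [341.2 422.8 230.8] rpy [-180.     0.   123.3] F [ 0.69  0.26 -0.06] M [ 0.023 -0.028  0.031] gap 51.3
```

Request:
{"fn": "jog_arm", "kwargs": {
  "targets": [
    [-0.035, 0.005, 0, 0, 0, 0.12, 0.4],
    [-0.07, 0.01, 0, 0, 0, 0.24, 0.4],
    [-0.105, 0.015, 0, 0, 0, 0.36, 0.4],
    [-0.14, 0.02, 0, 0, 0, 0.48, 0.4],
    [-0.172, 0.025, 0, 0, 0, 0.6, 0.4]
  ]
}}

```text
time: 0.93
tool_pos: [457.5, 293.1, 230.9]
tcp_rot: [-180.0, 0.0, 88.9]
ft_force: [0.3, 0.1, -0.1]
finger_gap: 51.1
```

Request:
{"fn": "jog_arm", "kwargs": {
  "targets": [
    [0, 0, 0, 0, 0, 0.12, 0.4],
    [0, 0, 0, 0, 0, 0.24, 0.4],
    [0, 0, 0, 0, 0, 0.36, 0.4],
    [0, 0, 0, 0, 0, 0.48, 0.4],
    [0, 0, 0, 0, 0, 0.6, 0.4]
  ]
}}

```text
time: 1.35
tool_pos: [456.6, 294.6, 230.7]
tcp_rot: [-180.0, 0.1, 54.5]
ft_force: [-1.1, 0.3, 0.4]
finger_gap: 51.5
```

Request:
{"fn": "jog_arm", "kwargs": {
  "targets": [
    [0, 0, 0, 0, 0, 0.12, 0.4],
    [0, 0, 0, 0, 0, 0.24, 0.4],
    [0, 0, 0, 0, 0, 0.36, 0.4],
    [0, 0, 0, 0, 0, 0.48, 0.4],
    [0, 0, 0, 0, 0, 0.6, 0.4]
  ]
}}

```text
time: 1.77
tool_pos: [456.4, 294.8, 230.7]
tcp_rot: [180.0, 0.1, 20.2]
ft_force: [0.4, 0.8, -0.2]
finger_gap: 51.6
```

Request:
{"fn": "jog_arm", "kwargs": {
  "targets": [
    [0, 0, 0, 0, 0, 0.12, 0.4],
    [0, 0, 0, 0, 0, 0.24, 0.4],
    [0, 0, 0, 0, 0, 0.36, 0.4],
    [0, 0, 0, 0, 0, 0.48, 0.4],
    [0, 0, 0, 0, 0, 0.54, 0.4]
  ]
}}

```text
time: 2.18
tool_pos: [456.4, 294.8, 230.8]
tcp_rot: [180.0, 0.0, -10.8]
ft_force: [-0.0, -0.0, -0.0]
finger_gap: 51.3
```

```bash
python3 -c "
from h import *
delta([457,292.5,231],-11)
snap('top','top1');snap('side','side1')
crop('top1',130,150,110,90,7,'t1'); crop('side1',260,150,110,130,5,'s1')"
```

```text
shift [ 0.001   0.0022 -0.0002] rot [0.0006 0.0008 0.0029] | t 2.18 pos [456.4 294.8 230.8] rpy [180.    0.  -10.8] F [-0.02 -0.02 -0.  ] M [-0.04  -0.007  0.039] gap 51.3
```

View pics/t1.png

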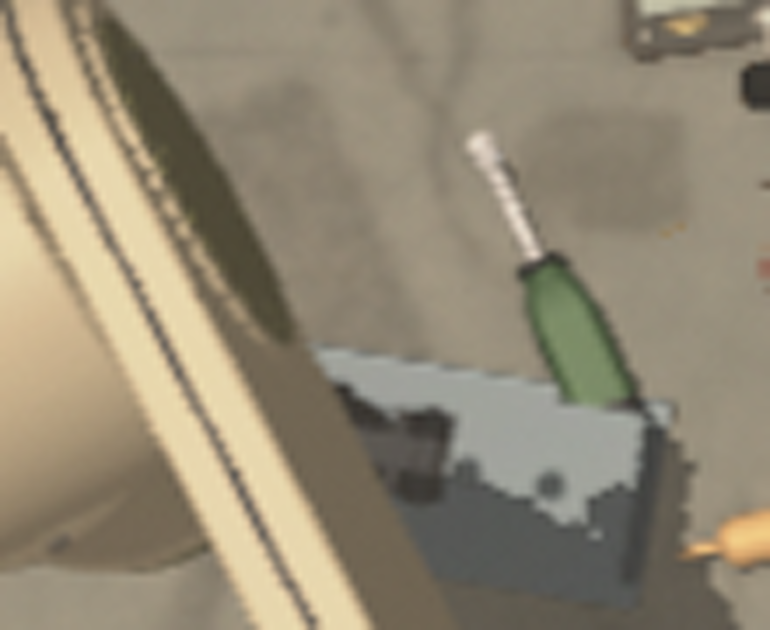

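View pics/s1.png

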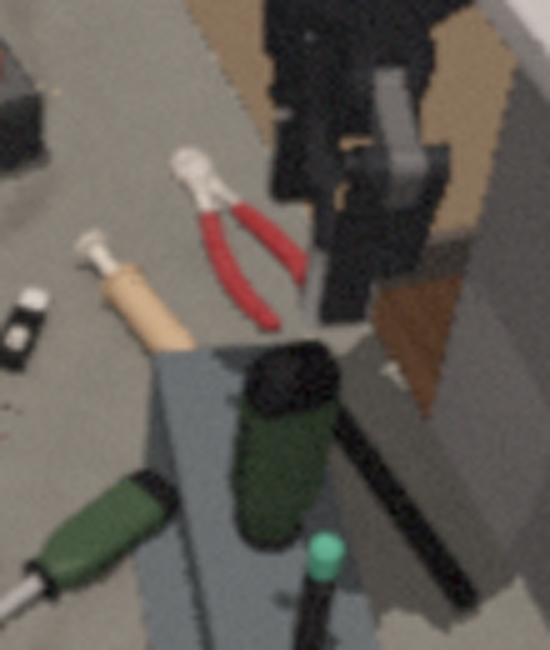

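```bash
python3 -c "
from h import *
S=cam('side1')
for P in([456.4,294.8,230.8],[456.4,294.8,184],[457,292,184],[457,292,90]): 
  p=proj(S,P)[0]; print(P,p,(p-[260,150])*5+2)
crop('side1',290,40,110,130,5,'s1b')"
```

```text
[456.4, 294.8, 230.8] [322.02806942 202.48418635] [312.14034712 264.42093175]
[456.4, 294.8, 184] [318.87023564 221.25911469] [296.35117821 358.29557343]
[457, 292, 184] [317.93870611 220.18038657] [291.69353054 352.90193287]
[457, 292, 90] [312.49972711 253.08144731] [264.49863555 517.40723656]
```

View pics/side1.png

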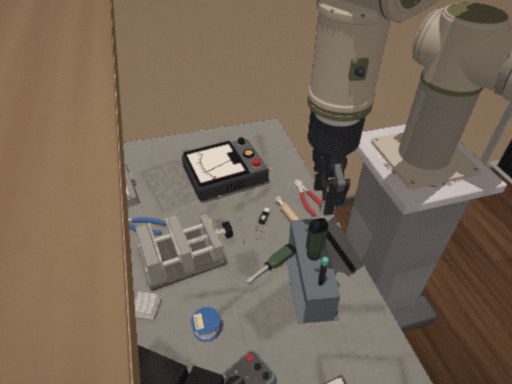

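Request:
{"fn": "jog_arm", "kwargs": {
  "targets": [
    [0.0005, 0.002, 0.02, 0, 0, 0, 0.4],
    [0.0005, 0.002, 0.042, 0, 0, 0, 0.4],
    [0.0005, 0.002, 0.065, 0, 0, 0, 0.4],
    [0.0005, 0.002, 0.088, 0, 0, 0, 0.4],
    [0.0005, 0.002, 0.108, 0, 0, 0, 0.4]
  ]
}}

```text
time: 2.7
tool_pos: [456.2, 292.6, 121.5]
tcp_rot: [180.0, 0.1, -10.3]
ft_force: [-0.8, 0.1, -0.3]
finger_gap: 51.3
```

```bash
python3 -c "
from h import *
snap('side','side2')
delta([457,293,122],-11)
crop('side2',270,150,100,120,5,'s2')"
```

```text
shift [ 0.0027 -0.0021 -0.0051] rot [0.0046 0.0059 0.0126] | t 2.75 pos [453.9 291.4 117. ] rpy [179.7   0.3 -10.3] F [-2.58 -2.13 -3.86] M [-0.017  0.074  0.013] gap 51.2
```

View pics/s2.png

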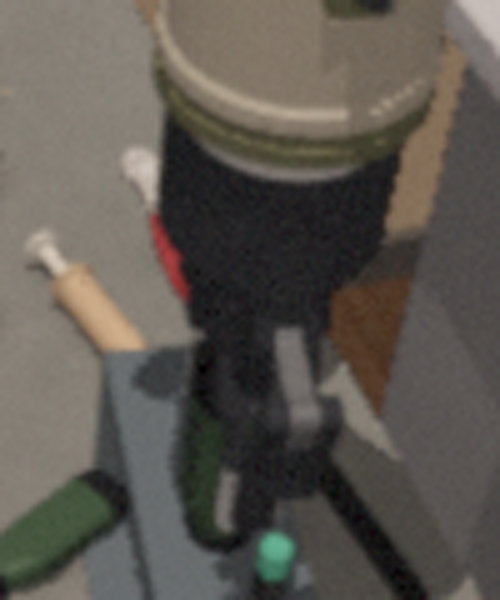

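```bash
python3 -c "
from h import *
S=cam('side2')
for P in([457,293,184],[457,293,139],[457,293,100],[462,320,122],[462,320,150],[464,330,122],[474,328,122],[453,332,122]): 
  p=proj(S,P)[0]; print(P,(p-[270,150])*5+2)
delta([457,293,122],-11)
"
```

```text
[457, 293, 184] [242.78510745 354.94860058]
[457, 293, 139] [229.10180877 437.35117661]
[457, 293, 100] [218.1545815  503.27678042]
[462, 320, 122] [239.42576651 526.08162443]
[462, 320, 150] [248.17965865 477.53113194]
[464, 330, 122] [244.88238214 549.01074698]
[474, 328, 122] [216.75158565 550.80685778]
[453, 332, 122] [275.55289724 546.60071362]
shift [ 0.0027 -0.0021 -0.0051] rot [0.0046 0.0059 0.0126] | t 2.75 pos [453.9 291.4 117. ] rpy [179.7   0.3 -10.3] F [-2.58 -2.13 -3.86] M [-0.017  0.074  0.013] gap 51.2
```

Request:
{"fn": "jog_arm", "kwargs": {
  "targets": [
    [0, 0, 0, 0, 0, 0, 0.4]
  ]
}}

```text
time: 2.83
tool_pos: [454.8, 291.8, 120.6]
tcp_rot: [179.8, 0.3, -10.3]
ft_force: [0.0, 0.7, -0.1]
finger_gap: 51.2
```

```bash
python3 -c "
from h import *
delta([457,293,122],-11)
"
```

```text
shift [ 0.0019 -0.0015 -0.0014] rot [0.0035 0.0046 0.0119] | t 2.83 pos [454.8 291.8 120.6] rpy [179.8   0.3 -10.3] F [ 0.    0.66 -0.14] M [ 0.013 -0.041  0.005] gap 51.2
```

Request:
{"fn": "jog_arm", "kwargs": {
  "targets": [
    [0.0012, -0.001, -0.001, 0.003, 0.004, 0.01, 0.5],
    [0.0012, -0.001, -0.001, 0.003, 0.004, 0.01, 1],
    [0.0012, -0.001, -0.001, 0.003, 0.004, 0.01, 1],
    [0.0012, -0.001, -0.001, 0.003, 0.004, 0.01, 1],
    [0.0012, -0.001, -0.001, 0.003, 0.004, 0.01, 1]
  ],
  "newtons": 60
}}

```text
time: 3.25
tool_pos: [459.6, 294.4, 126.7]
tcp_rot: [-179.7, -0.4, -11.0]
ft_force: [-0.3, -0.4, 6.1]
finger_gap: 24.9
```

```bash
python3 -c "
from h import *
delta([457,293,122],-11)
"
```

```text
shift [-0.0024  0.0019  0.0046] rot [-0.0054 -0.0071  0.0001] | t 3.25 pos [459.6 294.4 126.7] rpy [-179.7   -0.4  -11. ] F [-0.31 -0.43  6.09] M [-0.044  0.026 -0.009] gap 24.9
```

Request:
{"fn": "jog_arm", "kwargs": {
  "targets": [
    [0, 0, 0, 0, 0, 0, 1],
    [0, 0, 0, 0, 0, 0, 1],
    [0, 0, 0, 0, 0, 0, 1]
  ]
}}

```text
time: 3.5
tool_pos: [459.7, 294.4, 126.7]
tcp_rot: [-179.7, -0.4, -11.0]
ft_force: [-0.3, -0.7, 6.9]
finger_gap: 24.9
```

```bash
python3 -c "
from h import *
delta([457,293,122],-11)
"
```

```text
shift [-0.0024  0.0019  0.0047] rot [-0.0055 -0.0072  0.0001] | t 3.5 pos [459.7 294.4 126.7] rpy [-179.7   -0.4  -11. ] F [-0.33 -0.67  6.89] M [-0.161 -0.004  0.015] gap 24.9
```

```bash
python3 -c "
from h import *
snap('side','side3');snap('top','top3')
crop('side3',270,150,100,120,5,'s3');crop('top3',130,150,110,90,7,'t3')"
```

```text
(no output)
```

View pics/s3.png

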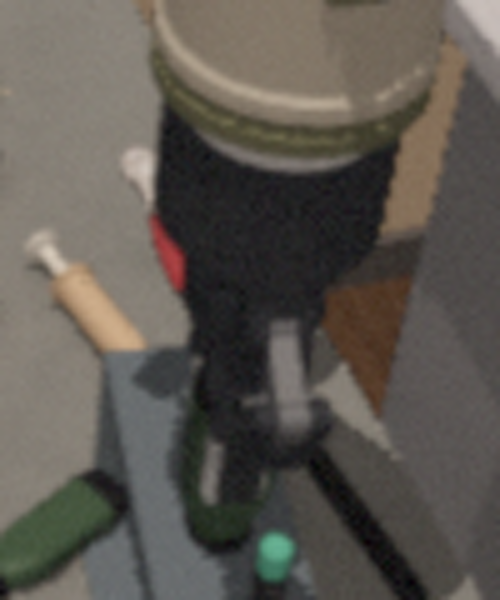

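View pics/t3.png

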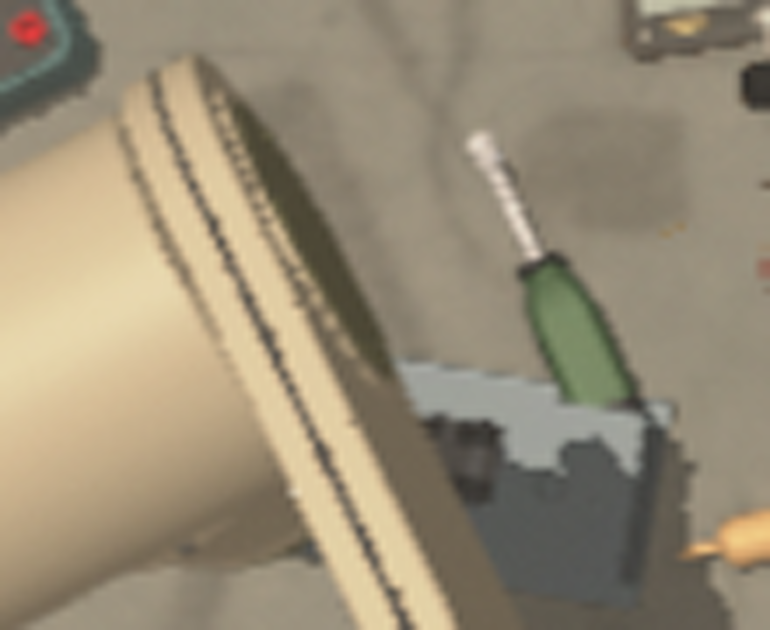

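Request:
{"fn": "jog_arm", "kwargs": {
  "targets": [
    [0, 0, -0.004, 0, 0, 0, 1],
    [0, 0, -0.008, 0, 0, 0, 1],
    [0, 0, -0.012, 0, 0, 0, 1],
    [0, 0, -0.012, 0, 0, 0, 1]
  ],
  "newtons": 80
}}

```text
time: 3.93
tool_pos: [458.6, 293.9, 137.5]
tcp_rot: [-179.8, -0.3, -11.0]
ft_force: [0.1, -0.3, -1.1]
finger_gap: 24.1
```

```bash
python3 -c "
from h import *
delta([457,293,122],-11)
snap('side','side4')
crop('side4',270,150,100,120,5,'s4')"
```

```text
shift [-0.0015  0.0013  0.0155] rot [-0.0039 -0.0051 -0.0001] | t 3.93 pos [458.6 293.9 137.5] rpy [-179.8   -0.3  -11. ] F [ 0.06 -0.34 -1.14] M [ 0.008 -0.025  0.003] gap 24.1
```

View pics/s4.png

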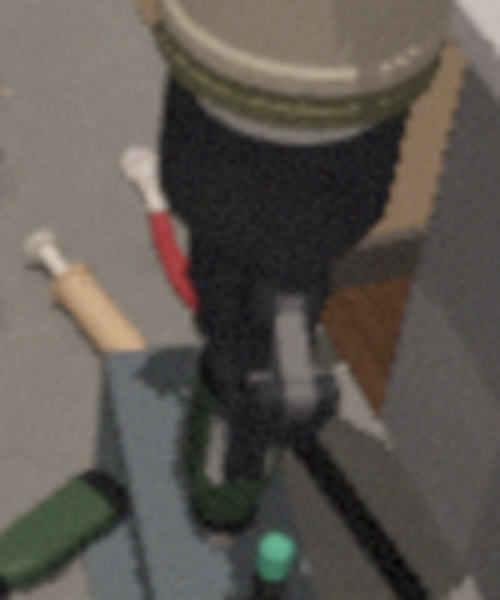

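Request:
{"fn": "jog_arm", "kwargs": {
  "targets": [
    [0, 0, -0.015, 0, 0, 0, 1],
    [0, 0, -0.033, 0, 0, 0, 1],
    [0, 0, -0.055, 0, 0, 0, 1],
    [0, 0, -0.078, 0, 0, 0, 1],
    [0, 0, -0.098, 0, 0, 0, 1]
  ]
}}

```text
time: 4.4
tool_pos: [457.6, 293.4, 235.3]
tcp_rot: [-179.8, -0.2, -11.0]
ft_force: [0.9, -0.2, -1.1]
finger_gap: 24.4
```

```bash
python3 -c "
from h import *
delta([485.5,-80,235],-36.4)"
```

```text
shift [ 9.870e-02  3.612e-01 -3.000e-04] rot [-0.0037 -0.0032  0.4432] | t 4.4 pos [457.6 293.4 235.3] rpy [-179.8   -0.2  -11. ] F [ 0.89 -0.2  -1.12] M [-0.013 -0.005  0.073] gap 24.4
```

Request:
{"fn": "jog_arm", "kwargs": {
  "targets": [
    [0.006, 0.022, 0, 0, 0, 0, 1],
    [0.014, 0.052, 0, 0, 0, 0, 1],
    [0.023, 0.085, 0, 0, 0, 0, 1],
    [0.033, 0.12, 0, 0, 0, 0, 1],
    [0.043, 0.156, 0, 0, 0, 0, 1]
  ]
}}

```text
time: 4.82
tool_pos: [469.7, 130.9, 233.7]
tcp_rot: [-179.8, -0.2, -10.9]
ft_force: [0.7, -0.3, -1.1]
finger_gap: 23.9
```

Request:
{"fn": "jog_arm", "kwargs": {
  "targets": [
    [0.01, 0.036, 0, 0, 0, 0.09, 1],
    [0.02, 0.072, 0, 0, 0, 0.18, 1],
    [0.03, 0.108, 0, 0, 0, 0.27, 1],
    [0.039, 0.142, 0, 0, 0, 0.36, 1],
    [0.046, 0.17, 0, 0, 0, 0.43, 1]
  ]
}}

```text
time: 5.23
tool_pos: [482.5, -46.0, 233.5]
tcp_rot: [-179.8, -0.1, -36.0]
ft_force: [0.3, -0.6, -1.1]
finger_gap: 23.8
```

```bash
python3 -c "
from h import *
delta([485.5,-80,235],-36.4)"
```

```text
shift [ 0.0224  0.0257 -0.0016] rot [-0.004  -0.0025  0.0075] | t 5.23 pos [482.5 -46.  233.5] rpy [-1.798e+02 -1.000e-01 -3.600e+01] F [ 0.31 -0.59 -1.09] M [ 0.039  0.003 -0.005] gap 23.8
```

Request:
{"fn": "jog_arm", "kwargs": {
  "targets": [
    [0.008, 0.009, 0.005, -0.001, -0.001, 0.002, 1],
    [0.016, 0.018, 0.018, -0.002, -0.002, 0.004, 1],
    [0.022, 0.024, 0.032, -0.004, -0.0025, 0.006, 1],
    [0.022, 0.024, 0.045, -0.004, -0.0025, 0.006, 1],
    [0.022, 0.024, 0.045, -0.004, -0.0025, 0.006, 1]
  ]
}}

```text
time: 5.65
tool_pos: [484.7, -74.7, 184.1]
tcp_rot: [179.9, 0.4, -35.9]
ft_force: [-0.5, -0.2, -2.9]
finger_gap: 24.3
```

```bash
python3 -c "
from h import *
delta([485.5,-82,187],-36.4)
snap('side','side5');snap('top','top5')
crop('side5',205,90,80,90,8,'s5');crop('top5',285,130,85,90,8,'t5')"
```

```text
shift [ 0.0049  0.0055 -0.0029] rot [0.0016 0.0065 0.0081] | t 5.65 pos [484.7 -74.7 184.1] rpy [179.9   0.4 -35.9] F [-0.48 -0.22 -2.88] M [ 0.014  0.044 -0.015] gap 24.3
```

View pics/s5.png

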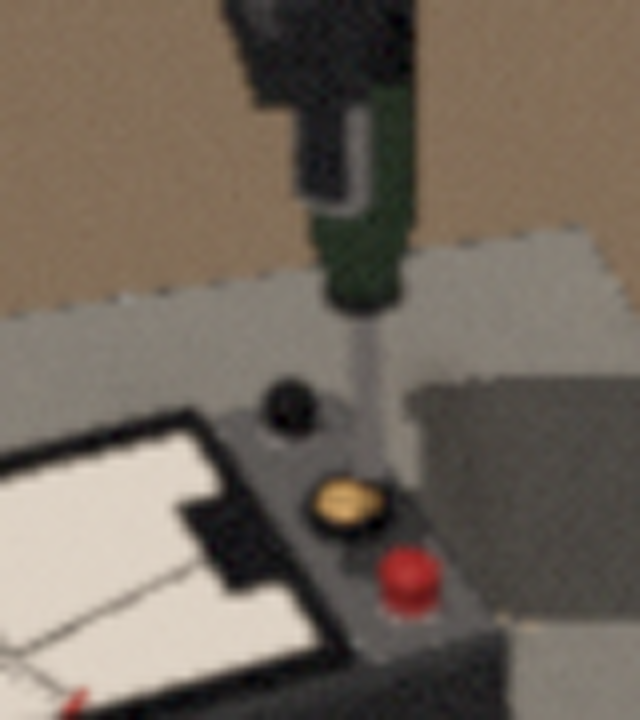

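View pics/t5.png

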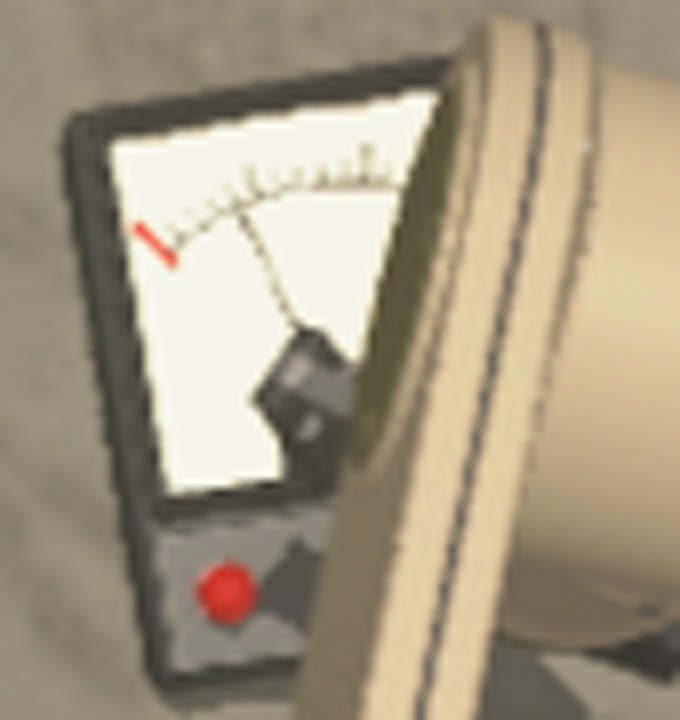

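```bash
python3 -c "
from h import *
S=cam('side5')
s=r.sense(); Rt=R.from_euler('xyz',s['tcp_rot'],degrees=True); p=s['tool_pos']
for z in(0,-19,40,70,90,100,110.7):
  P=p+Rt.apply([0,0,z]); print(z,P.round(1),(proj(S,P)[0]-[205,90])*8+3.5)
for P in([485.5,-82,58],[485.5,-82,75],[485.5,-82,130]):print(P,(proj(S,P)[0]-[205,90])*8+3.5)
crop('side5',238,120,30,40,20,'s5b')"
```

```text
0 [486.1 -74.6 187.3] [344.631849   171.65109104]
-19 [486.1 -74.6 206.3] [343.72659127 115.75763879]
40 [486.  -74.5 147.3] [346.45781429 284.39191598]
70 [485.9 -74.4 117.3] [347.76063978 364.83244894]
90 [485.9 -74.4  97.3] [348.59941138 416.62083884]
100 [485.9 -74.4  87.3] [349.01022861 441.98598348]
110.7 [485.8 -74.4  76.6] [349.44365095 468.7468388 ]
[485.5, -82, 58] [344.92173746 500.11201389]
[485.5, -82, 75] [344.33656074 458.55402616]
[485.5, -82, 130] [342.34815817 317.34196812]
```

View pics/s5b.png

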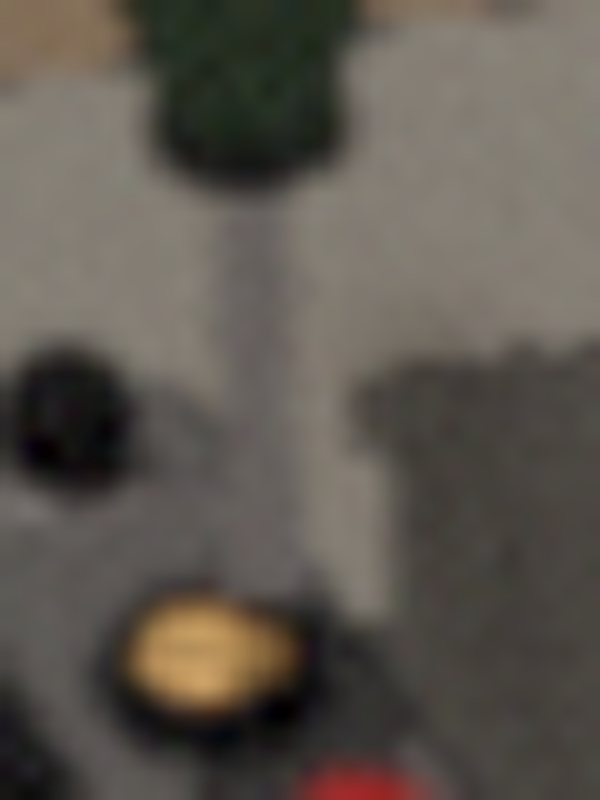

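```bash
python3 -c "
from h import *
S=cam('side5')
for P in([480.3,-70.4,76.6],[480.3,-70.4,120],):print(P,(proj(S,P)[0]-[205,90])*8+3.5)
delta([491.2,-86.1,179],-36.4)
"
```

```text
[480.3, -70.4, 76.6] [369.35558269 473.20975257]
[480.3, -70.4, 120] [368.54465478 362.21001418]
shift [0.0109 0.0064 0.0083] rot [0.0002 0.0029 0.0087] | t 5.75 pos [486.1 -74.6 187.3] rpy [180.    0.2 -35.9] F [-0.32 -0.04 -0.59] M [ 0.036 -0.051  0.068] gap 24.3
```

Request:
{"fn": "jog_arm", "kwargs": {
  "targets": [
    [0.004, 0.002, 0.002, 0, 0.001, 0.004, 1],
    [0.008, 0.0045, 0.005, 0, 0.002, 0.008, 1],
    [0.011, 0.0065, 0.008, 0, 0.002, 0.009, 1],
    [0.011, 0.0065, 0.008, 0, 0.002, 0.009, 1],
    [0.011, 0.0065, 0.008, 0, 0.002, 0.009, 1]
  ]
}}

```text
time: 6.17
tool_pos: [492.0, -87.7, 180.6]
tcp_rot: [-180.0, -0.1, -36.5]
ft_force: [-0.5, 0.0, -0.2]
finger_gap: 24.1
```

```bash
python3 -c "
from h import *
delta([491.2,-86.1,179],-36.4)
snap('side','side6')
delta([491.2,-86.1,179],-36.4)
crop('side6',233,120,30,40,20,'s6b')"
```

```text
shift [-0.0016 -0.0008  0.0016] rot [-0.0004 -0.0017 -0.0022] | t 6.17 pos [492.  -87.7 180.6] rpy [-1.80e+02 -1.00e-01 -3.65e+01] F [-0.53  0.   -0.22] M [-0.013  0.018  0.035] gap 24.1
shift [-0.0015 -0.0007  0.0017] rot [-0.0005 -0.0018 -0.002 ] | t 6.22 pos [492.  -87.6 180.7] rpy [-1.80e+02 -1.00e-01 -3.65e+01] F [-0.3  -0.58 -1.4 ] M [-0.01   0.005  0.037] gap 24.4
```

View pics/s6b.png

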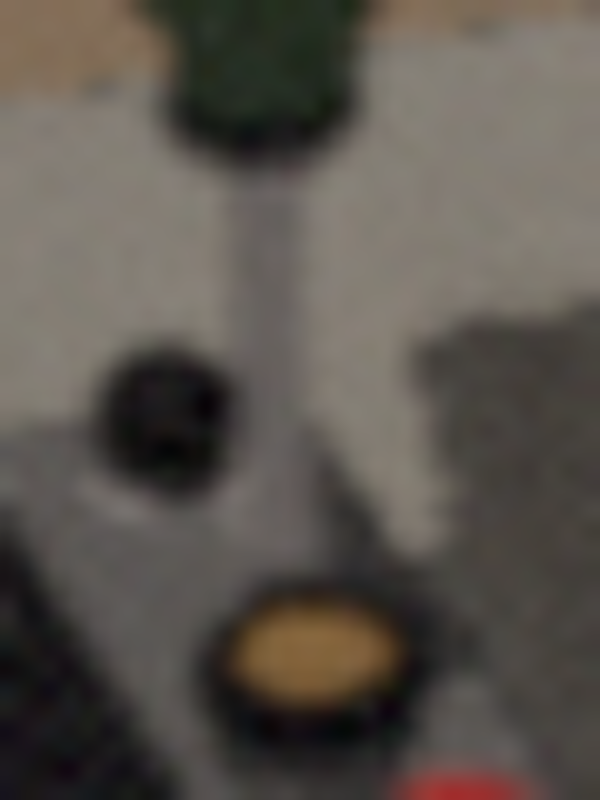

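Request:
{"fn": "jog_arm", "kwargs": {
  "targets": [
    [-0.002, -0.0005, 0.003, 0, -0.0018, -0.002, 1],
    [-0.0035, -0.0007, 0.006, 0, -0.0018, -0.002, 1],
    [-0.0035, -0.0007, 0.008, 0, -0.0018, -0.002, 1],
    [-0.0035, -0.0007, 0.008, 0, -0.0018, -0.002, 1]
  ]
}}

```text
time: 6.55
tool_pos: [489.1, -84.6, 171.8]
tcp_rot: [-180.0, 0.1, -36.4]
ft_force: [0.1, 0.2, -1.2]
finger_gap: 24.2
```

```bash
python3 -c "
from h import *
snap('side','side7')
delta([491.2,-86.1,179],-36.4)
crop('side7',233,120,30,40,20,'s7b')"
```

```text
shift [ 0.0024 -0.     -0.0068] rot [-0.0002  0.0006  0.0003] | t 6.6 pos [489.3 -84.7 172.2] rpy [-180.     0.   -36.4] F [ 0.08 -0.29 -1.77] M [ 0.012 -0.045 -0.005] gap 24.1
```

View pics/s7b.png

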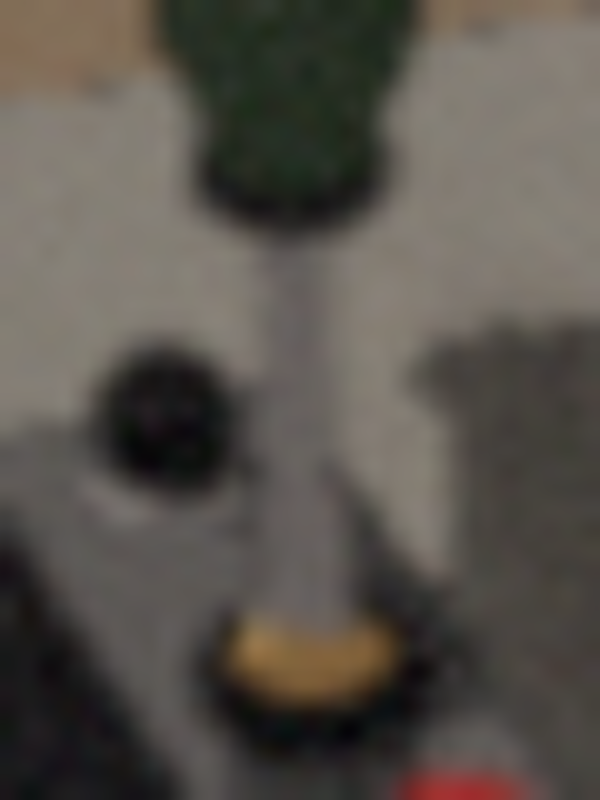

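Request:
{"fn": "jog_arm", "kwargs": {
  "targets": [
    [-0.001, -0.0005, 0.001, 0, 0, 0, 1],
    [-0.001, -0.0005, 0.002, 0, 0, 0, 1],
    [-0.001, -0.0005, 0.003, 0, 0, 0, 1],
    [-0.001, -0.0005, 0.004, 0, 0, 0, 1],
    [-0.001, -0.0005, 0.004, 0, 0, 0, 1]
  ]
}}

```text
time: 7.02
tool_pos: [489.0, -83.9, 168.4]
tcp_rot: [-180.0, 0.0, -36.4]
ft_force: [0.5, 0.1, -0.8]
finger_gap: 24.2
```

Request:
{"fn": "jog_arm", "kwargs": {
  "targets": [
    [0, 0, 0.0005, 0, 0, 0, 1],
    [0, 0, 0.001, 0, 0, 0, 1],
    [0, 0, 0.0015, 0, 0, 0, 1],
    [0, 0, 0.002, 0, 0, 0, 1],
    [0, 0, 0.002, 0, 0, 0, 1]
  ]
}}

```text
time: 7.43
tool_pos: [489.2, -83.9, 166.7]
tcp_rot: [-180.0, -0.0, -36.4]
ft_force: [0.7, 0.1, -0.2]
finger_gap: 24.1
```

```bash
python3 -c "
from h import *
delta([491.2,-86.1,179],-36.4)"
```

```text
shift [ 0.0029  0.0006 -0.0123] rot [-0.0006 -0.0003  0.    ] | t 7.43 pos [489.2 -83.9 166.7] rpy [-180.    -0.   -36.4] F [ 0.74  0.11 -0.2 ] M [ 0.031 -0.055 -0.013] gap 24.1
```

Request:
{"fn": "jog_arm", "kwargs": {
  "targets": [
    [0, 0, 0.0005, 0, 0, 0, 1],
    [0, 0, 0.001, 0, 0, 0, 1],
    [0, 0, 0.0015, 0, 0, 0, 1],
    [0, 0, 0.002, 0, 0, 0, 1],
    [0, 0, 0.002, 0, 0, 0, 1]
  ]
}}

```text
time: 7.85
tool_pos: [489.3, -83.9, 164.8]
tcp_rot: [-180.0, -0.0, -36.4]
ft_force: [0.5, 0.4, 4.2]
finger_gap: 24.2
```

```bash
python3 -c "
from h import *
snap('side','side8')
delta([491.2,-86.1,179],-36.4)
crop('side8',233,120,30,40,20,'s8b')"
```

```text
shift [ 0.0029  0.0006 -0.0142] rot [-0.0007 -0.0005  0.0001] | t 7.9 pos [489.3 -83.9 164.8] rpy [-180.    -0.   -36.4] F [0.81 0.67 3.07] M [ 0.032 -0.054 -0.03 ] gap 24.1
```

View pics/s8b.png

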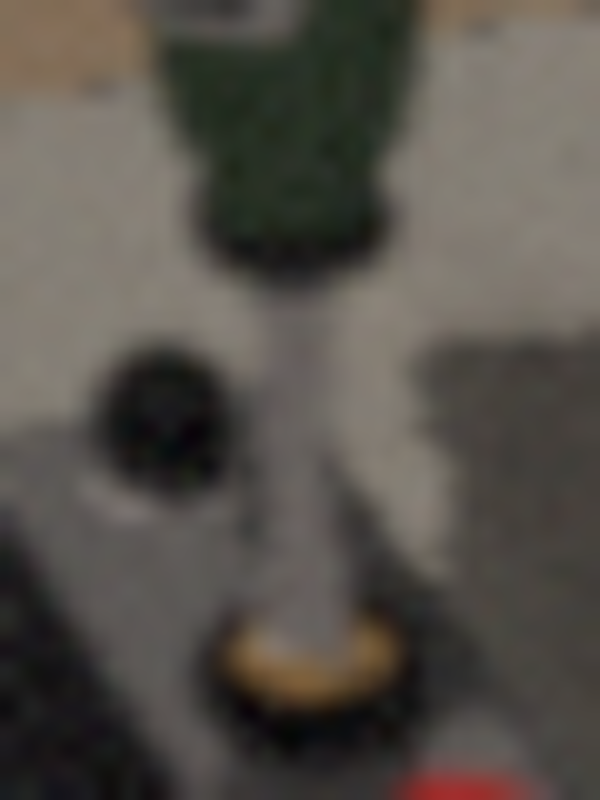

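Request:
{"fn": "jog_arm", "kwargs": {
  "targets": [
    [0, 0.0005, 0, 0, 0, 0, 1],
    [0, 0.001, 0, 0, 0, 0, 1],
    [0, 0.0015, 0, 0, 0, 0, 1],
    [0, 0.0015, 0, 0, 0, 0, 1]
  ]
}}

```text
time: 8.23
tool_pos: [487.9, -85.0, 164.2]
tcp_rot: [-180.0, 0.0, -36.4]
ft_force: [1.4, -0.2, -1.3]
finger_gap: 20.8
```

```bash
python3 -c "
from h import *
delta([491.2,-86.1,179],-36.4)
s=r.sense();Rt=R.from_euler('xyz',s['tcp_rot'],degrees=True);print('Ftool',Rt.inv().apply(s['ft_force']).round(2),Rt.inv().apply(s['wrist_torque']).round(3))"
```

```text
shift [ 0.0033 -0.0011 -0.0148] rot [-0.0001  0.0007  0.0002] | t 8.23 pos [487.9 -85.  164.2] rpy [-180.     0.   -36.4] F [ 1.41 -0.16 -1.35] M [ 0.287 -0.44   0.009] gap 20.8
Ftool [ 1.23 -0.7   1.35] [ 0.492  0.184 -0.009]
```

```bash
python3 -c "
from h import *
snap('side','side9')
delta([491.2,-86.1,179],-36.4)
crop('side9',215,90,60,75,10,'s9')
crop('side8',215,90,60,75,10,'s8c')"
```

```text
shift [ 0.0033 -0.0011 -0.0149] rot [-0.0001  0.0008  0.0001] | t 8.28 pos [487.8 -85.  164.1] rpy [-180.     0.   -36.4] F [ 2.29  0.61 -0.44] M [ 0.275 -0.335 -0.03 ] gap 20.9
```

View pics/s9.png

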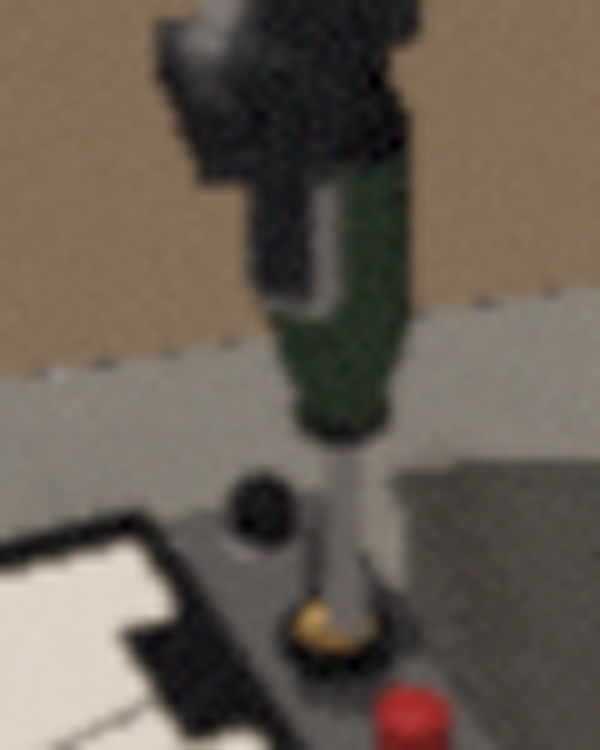

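View pics/s8c.png

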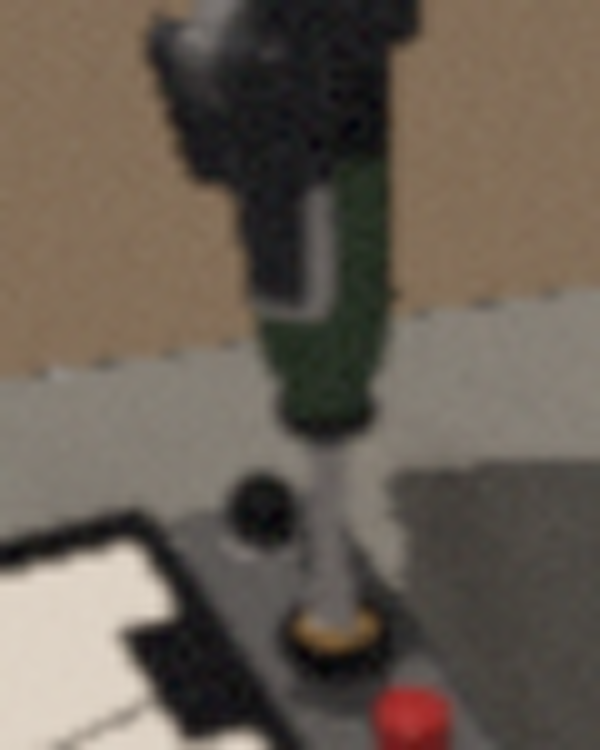

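Request:
{"fn": "jog_arm", "kwargs": {
  "targets": [
    [0, 0, -0.004, 0, 0, 0, 1],
    [0, 0, -0.008, 0, 0, 0, 1],
    [0, 0, -0.008, 0, 0, 0, 1],
    [0, 0, -0.008, 0, 0, 0, 1]
  ]
}}

```text
time: 8.62
tool_pos: [488.2, -85.3, 172.9]
tcp_rot: [-180.0, -0.0, -36.4]
ft_force: [-0.0, -0.2, -0.5]
finger_gap: 21.1
```

```bash
python3 -c "
from h import *
snap('side','side10')
delta([491.2,-86.1,179],-36.4)
crop('side10',215,90,60,75,10,'s10')
crop('side10',233,120,30,40,20,'s10b')"
```

```text
shift [ 0.003  -0.0012 -0.0063] rot [-0.0001 -0.0001  0.    ] | t 8.67 pos [488.1 -85.3 172.7] rpy [-180.    -0.   -36.4] F [ 0.53  0.63 -1.54] M [-0.014 -0.051  0.022] gap 21.6
```

View pics/s10.png

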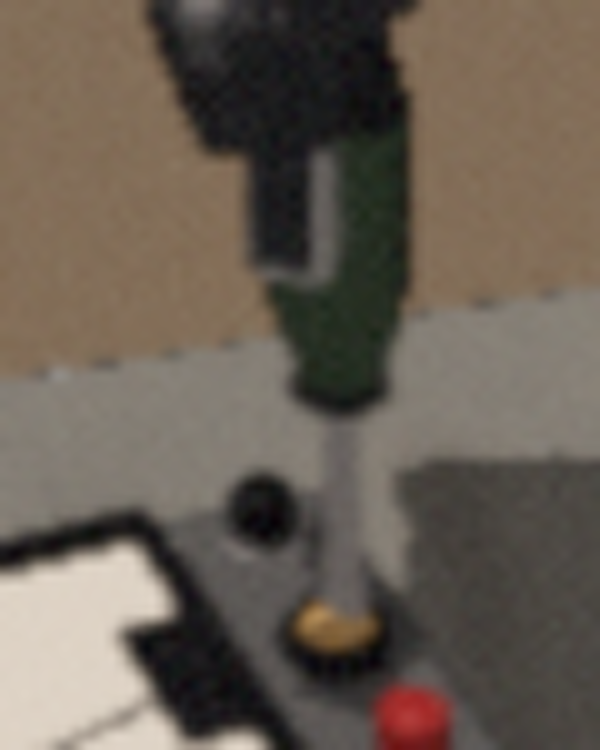

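View pics/s10b.png

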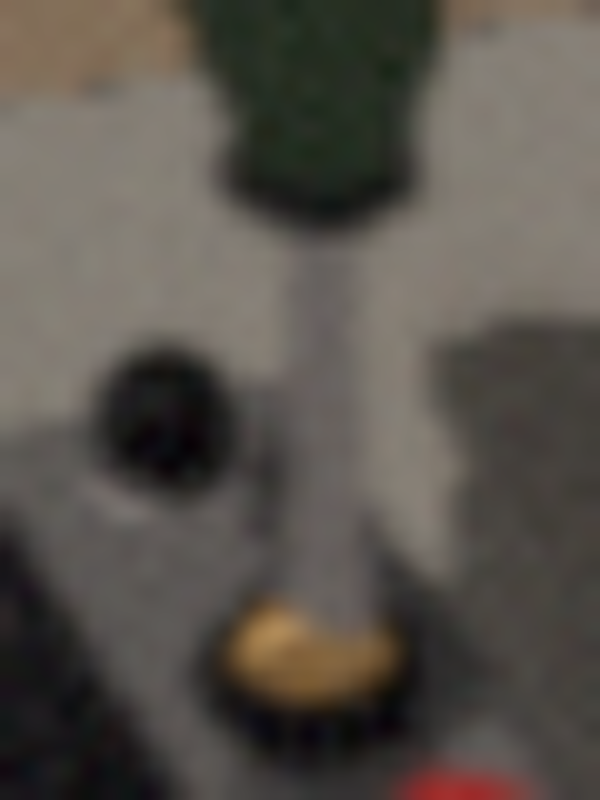

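```bash
cat >> h.py <<'E'
def model(S,tip,yaw,x0,y0,k):
    t=np.linspace(0,2*np.pi,60); tip=np.array(tip,float)
    fl=np.c_[13*np.cos(t),13*np.sin(t),0*t+70]+tip
    u=(proj(S,fl)-[x0,y0])*k+(k-1)/2
    c,s=np.cos(np.radians(yaw)),np.sin(np.radians(yaw))
    b=np.array([[6*c*i-s*j,6*s*i+c*j,0] for i in(-1,1) for j in(-1,1)])+tip
    v=(proj(S,b)-[x0,y0])*k+(k-1)/2
    sh=[(proj(S,tip+[0,0,h])[0]-[x0,y0])*k+(k-1)/2 for h in(0,30,60)]
    return u[:,0].min(),u[:,0].max(),u[:,1].max(),v,np.array(sh)
E
python3 -c "
from h import *
np.set_printoptions(precision=0,suppress=True)
S=cam('side10')
u=lambda P:(proj(S,P)[0]-[233,120])*20+9.5
print('screw',u([485.5,-82,58]))
for tip in([484,-82,62],[484,-82,66],[482,-80,62],[482,-80,66],[482,-86,66]): print(tip,*model(S,tip,-36.4,233,120,20))
"
```

```text
screw [303. 651.]
[484, -82, 62] 203.52712643890993 412.71659967900985 239.95376387055285 [[360. 631.]
 [354. 639.]
 [274. 610.]
 [268. 619.]] [[314. 625.]
 [311. 439.]
 [309. 245.]]
[484, -82, 66] 202.88882242270756 412.66526347184436 213.06074851441974 [[359. 606.]
 [354. 615.]
 [273. 586.]
 [268. 595.]] [[314. 601.]
 [311. 414.]
 [309. 219.]]
[482, -80, 62] 223.1839146343442 432.5703073819518 246.53099452015863 [[378. 637.]
 [373. 646.]
 [293. 617.]
 [287. 626.]] [[333. 631.]
 [331. 445.]
 [329. 252.]]
[482, -80, 66] 222.60017240635432 432.57464014579864 219.62916241663277 [[378. 613.]
 [373. 622.]
 [292. 593.]
 [287. 601.]] [[332. 607.]
 [330. 420.]
 [328. 225.]]
[482, -86, 66] 210.39854652856616 419.4954853306474 192.31817762969126 [[366. 585.]
 [361. 594.]
 [280. 565.]
 [275. 574.]] [[320. 580.]
 [318. 393.]
 [316. 198.]]
```

Request:
{"fn": "jog_arm", "kwargs": {
  "targets": [
    [0.0012, 0, 0.001, 0, 0, 0, 1],
    [0.0012, 0, 0.002, 0, 0, 0, 1],
    [0.0012, 0, 0.003, 0, 0, 0, 1],
    [0.0012, 0, 0.004, 0, 0, 0, 1],
    [0.0012, 0, 0.004, 0, 0, 0, 1]
  ]
}}

```text
time: 9.08
tool_pos: [489.0, -85.7, 168.2]
tcp_rot: [-180.0, 0.0, -36.4]
ft_force: [-0.8, 0.7, -1.2]
finger_gap: 21.2
```

Request:
{"fn": "jog_arm", "kwargs": {
  "targets": [
    [0, 0, 0.0005, 0, 0, 0, 1],
    [0, 0, 0.001, 0, 0, 0, 1],
    [0, 0, 0.0015, 0, 0, 0, 1]
  ]
}}

```text
time: 9.33
tool_pos: [489.2, -85.8, 167.1]
tcp_rot: [-180.0, -0.0, -36.4]
ft_force: [-0.4, 0.3, -0.4]
finger_gap: 20.7
```

Request:
{"fn": "jog_arm", "kwargs": {
  "targets": [
    [0, 0, 0.0005, 0, 0, 0, 1],
    [0, 0, 0.001, 0, 0, 0, 1],
    [0, 0, 0.0015, 0, 0, 0, 1]
  ]
}}

```text
time: 9.58
tool_pos: [489.2, -85.8, 165.6]
tcp_rot: [-180.0, -0.0, -36.4]
ft_force: [0.1, 0.1, -0.6]
finger_gap: 21.0
```

Request:
{"fn": "jog_arm", "kwargs": {
  "targets": [
    [0, 0, 0.0005, 0, 0, 0, 1],
    [0, 0, 0.001, 0, 0, 0, 1],
    [0, 0, 0.0015, 0, 0, 0, 1]
  ]
}}

```text
time: 9.83
tool_pos: [489.2, -85.8, 164.1]
tcp_rot: [-180.0, -0.0, -36.4]
ft_force: [-0.1, 0.8, 0.0]
finger_gap: 21.3
```

Request:
{"fn": "jog_arm", "kwargs": {
  "targets": [
    [0, 0, 0.0005, 0, 0, 0, 1],
    [0, 0, 0.001, 0, 0, 0, 1],
    [0, 0, 0.0015, 0, 0, 0, 1]
  ]
}}

```text
time: 10.08
tool_pos: [489.5, -85.9, 163.3]
tcp_rot: [-180.0, -0.1, -36.4]
ft_force: [-1.3, 0.5, 7.7]
finger_gap: 21.2
```

```bash
python3 -c "
from h import *
np.set_printoptions(precision=0,suppress=True)
S=snap('side','side11')
delta([491.2,-86.1,179],-36.4)
crop('side11',233,120,30,40,20,'s11b')
S=cam('side11')
for tip in([484.2,-81.7,52.5],[484.2,-81.7,58]): print(tip,*model(S,tip,-36.4,233,120,20))"
```

```text
shift [ 0. -0. -0.] rot [-0. -0.  0.] | t 10.13 pos [490. -86. 163.] rpy [-180.   -0.  -36.] F [-2. -0.  5.] M [0. 0. 0.] gap 21.0
[484.2, -81.7, 52.5] 204.0821238566066 411.9431521172869 304.85273864715236 [[359. 689.]
 [354. 698.]
 [274. 669.]
 [268. 678.]] [[314. 684.]
 [311. 500.]
 [309. 309.]]
[484.2, -81.7, 58] 203.21126429154458 411.8699749941147 268.32500573252685 [[359. 656.]
 [353. 665.]
 [273. 636.]
 [268. 645.]] [[313. 651.]
 [311. 466.]
 [308. 273.]]
```

View pics/s11b.png

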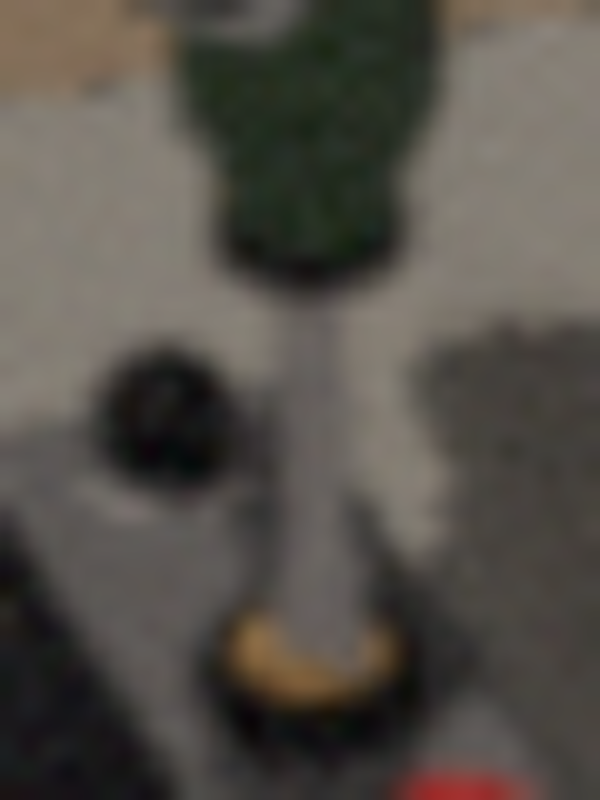

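Request:
{"fn": "jog_arm", "kwargs": {
  "targets": [
    [0, 0, -0.0004, 0, 0, 0, 1],
    [0.0006, 0.0003, -0.0004, 0, 0, 0, 1],
    [0.001, 0.0006, -0.0004, 0, 0, 0, 1]
  ]
}}

```text
time: 10.38
tool_pos: [489.8, -86.5, 163.3]
tcp_rot: [-179.9, 0.0, -36.4]
ft_force: [-1.9, 3.7, 5.7]
finger_gap: 20.9
```

```bash
cat >> h.py <<'E'
def st():
    s=r.sense();Rt=R.from_euler('xyz',s['tcp_rot'],degrees=True);a=Rt.inv()
    print('t',round(s['time'],2),'pos',np.round(s['tool_pos'],2).tolist(),'yaw',round(s['tcp_rot'][2],2),'Ft',a.apply(s['ft_force']).round(2).tolist(),'Mt',a.apply(s['wrist_torque']).round(3).tolist(),'gap',round(s['finger_gap'],1))
E
python3 -c "
from h import *
st()"
```

```text
t 10.38 pos [489.76, -86.5, 163.33] yaw -36.39 Ft [-3.73, -1.83, -5.66] Mt [0.619, -0.941, 0.024] gap 20.9
```

Request:
{"fn": "jog_arm", "kwargs": {
  "targets": [
    [0.0003, 0.0004, 0, 0, 0, 0, 1],
    [0.0003, 0.0008, 0, 0, 0, 0, 1]
  ]
}}

```text
time: 10.55
tool_pos: [489.7, -86.9, 163.3]
tcp_rot: [-179.9, 0.0, -36.4]
ft_force: [-0.6, 6.0, 4.8]
finger_gap: 20.6
```

```bash
python3 -c "
from h import *
st()"
```

```text
t 10.55 pos [489.65, -86.86, 163.32] yaw -36.38 Ft [-3.98, -4.47, -4.79] Mt [1.156, -1.112, 0.038] gap 20.6
```

Request:
{"fn": "jog_arm", "kwargs": {
  "targets": [
    [0, 0, -0.003, 0, 0, 0, 1],
    [0, 0, -0.003, 0, 0, 0, 1],
    [0, 0, -0.0015, 0, 0, 0, 1],
    [0, 0, 0, 0, 0, 0, 1],
    [0, 0, 0, 0, 0, 0, 1]
  ]
}}

```text
time: 10.97
tool_pos: [490.2, -87.5, 163.4]
tcp_rot: [-179.9, -0.1, -36.4]
ft_force: [3.0, 5.0, 2.1]
finger_gap: 21.1
```

```bash
python3 -c "
from h import *
st()"
```

```text
t 10.97 pos [490.22, -87.47, 163.42] yaw -36.39 Ft [-0.58, -5.77, -2.06] Mt [1.535, -0.177, 0.057] gap 21.1
```

```bash
python3 -c "
from h import *
S=snap('side','side12')
crop('side12',233,120,30,40,20,'s12b')
crop('side12',215,90,60,75,10,'s12')
st()"
```

```text
t 11.02 pos [490.2, -87.44, 163.41] yaw -36.39 Ft [-0.41, -5.97, -2.15] Mt [1.523, -0.111, 0.056] gap 21.1
```

View pics/s12b.png

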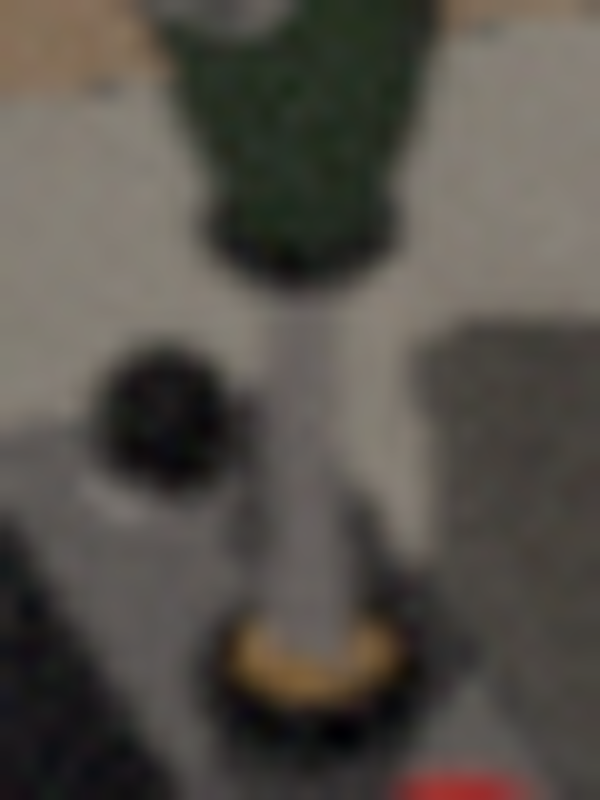

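View pics/s12.png

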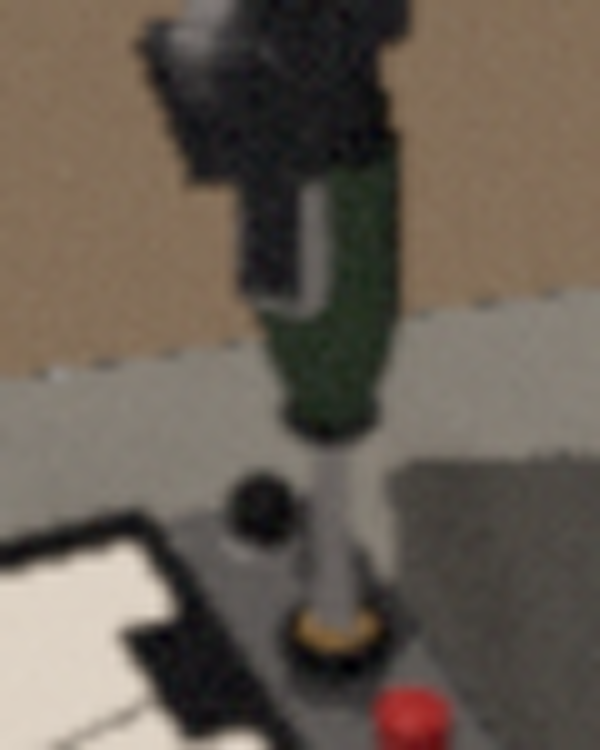

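Request:
{"fn": "jog_arm", "kwargs": {
  "targets": [
    [0, -0.0005, 0, 0, 0, 0, 1],
    [0, -0.0005, 0.0005, 0, 0, 0, 1],
    [0, -0.0005, 0.001, 0, 0, 0, 1],
    [0, -0.0005, 0.001, 0, 0, 0, 1]
  ]
}}

```text
time: 11.35
tool_pos: [490.6, -87.4, 163.3]
tcp_rot: [-179.9, -0.1, -36.4]
ft_force: [-0.1, 5.0, 8.5]
finger_gap: 20.8
```

```bash
python3 -c "
from h import *
st()"
```

```text
t 11.35 pos [490.57, -87.41, 163.27] yaw -36.39 Ft [-3.01, -3.95, -8.51] Mt [1.068, -0.532, 0.041] gap 20.8
```

Request:
{"fn": "jog_arm", "kwargs": {
  "targets": [
    [0, 0, -0.0035, 0, 0, 0, 1],
    [0, 0.0005, -0.0035, 0, 0, 0, 1],
    [0, 0.0005, -0.0025, 0, 0, 0, 1],
    [0, 0.0005, -0.001, 0, 0, 0, 1],
    [0, 0.0005, -0.0005, 0, 0, 0, 1]
  ]
}}

```text
time: 11.77
tool_pos: [490.3, -87.6, 163.3]
tcp_rot: [-179.9, -0.1, -36.4]
ft_force: [1.5, 4.9, 7.7]
finger_gap: 20.7
```

```bash
python3 -c "
from h import *
st()"
```

```text
t 11.77 pos [490.28, -87.57, 163.31] yaw -36.39 Ft [-1.69, -4.82, -7.65] Mt [1.483, -0.373, -0.006] gap 20.7
```

Request:
{"fn": "jog_arm", "kwargs": {
  "targets": [
    [0, 0, -0.004, 0, 0, 0, 1],
    [0, 0, -0.004, 0, 0, 0, 1],
    [0, 0, -0.004, 0, 0, 0, 1]
  ]
}}

```text
time: 12.02
tool_pos: [489.7, -87.3, 166.6]
tcp_rot: [-179.9, -0.0, -36.4]
ft_force: [3.5, 5.4, 1.3]
finger_gap: 21.1
```

```bash
python3 -c "
from h import *
S=snap('side','side13')
crop('side13',233,120,30,40,20,'s13b')
st()"
```

```text
t 12.07 pos [489.67, -87.31, 166.57] yaw -36.39 Ft [-1.42, -5.28, -1.55] Mt [1.604, -0.253, 0.017] gap 21.2
```

View pics/s13b.png

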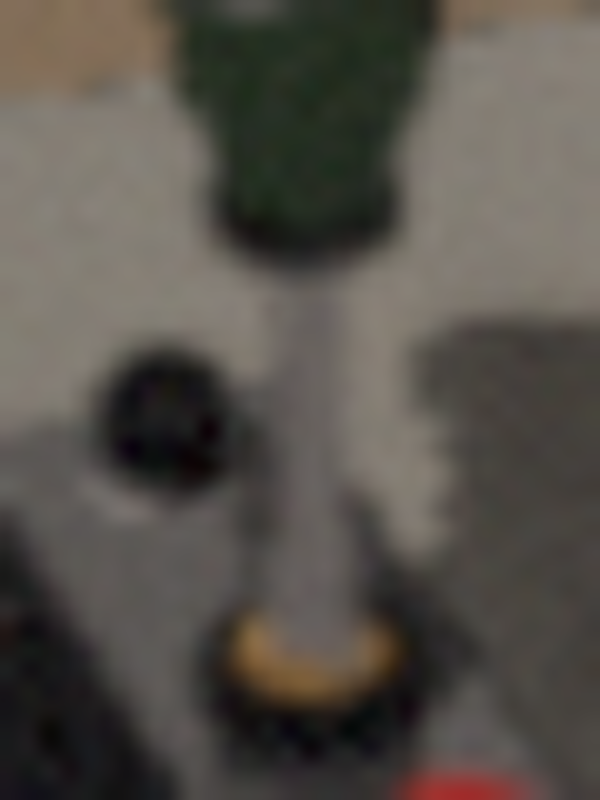

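Request:
{"fn": "jog_arm", "kwargs": {
  "targets": [
    [-0.0001, -0.0003, 0.001, 0, 0, 0, 1],
    [-0.0001, -0.0006, 0.0018, 0, 0, 0, 1],
    [-0.0001, -0.0006, 0.0018, 0, 0, 0, 1]
  ]
}}

```text
time: 12.32
tool_pos: [489.9, -87.1, 164.6]
tcp_rot: [-180.0, -0.0, -36.4]
ft_force: [3.3, 3.8, -0.5]
finger_gap: 20.8
```

```bash
python3 -c "
from h import *
st()"
```

```text
t 12.32 pos [489.86, -87.08, 164.62] yaw -36.39 Ft [0.43, -5.04, 0.54] Mt [1.433, 0.114, 0.032] gap 20.8
```

Request:
{"fn": "jog_arm", "kwargs": {
  "targets": [
    [0, -0.0006, 0, 0, 0, 0, 1],
    [0, -0.0012, 0, 0, 0, 0, 1],
    [0, -0.0012, 0, 0, 0, 0, 1]
  ]
}}

```text
time: 12.57
tool_pos: [490.1, -86.6, 164.5]
tcp_rot: [180.0, 0.0, -36.4]
ft_force: [2.0, 0.9, -1.0]
finger_gap: 21.1
```

```bash
python3 -c "
from h import *
st()"
```

```text
t 12.57 pos [490.09, -86.56, 164.48] yaw -36.4 Ft [1.07, -1.88, 1.04] Mt [0.508, 0.175, 0.032] gap 21.1
```

Request:
{"fn": "jog_arm", "kwargs": {
  "targets": [
    [0, -0.0012, 0, 0, 0, -0.07, 1],
    [-0.0001, -0.0017, 0, 0, 0, -0.14, 1],
    [-0.0001, -0.0022, 0, 0, 0, -0.21, 1],
    [-0.0003, -0.0026, 0, 0, 0, -0.28, 1],
    [-0.0004, -0.0031, 0, 0, 0, -0.35, 1]
  ]
}}

```text
time: 12.98
tool_pos: [491.4, -83.7, 164.3]
tcp_rot: [180.0, 0.1, -16.2]
ft_force: [0.5, 1.2, -0.4]
finger_gap: 20.9
```

```bash
python3 -c "
from h import *
st()
S=snap('top','top14')
crop('top14',285,130,85,90,8,'t14')"
```

```text
t 12.98 pos [491.36, -83.69, 164.27] yaw -16.16 Ft [0.15, -1.28, 0.43] Mt [0.476, 0.214, 0.11] gap 20.9
```

View pics/t14.png

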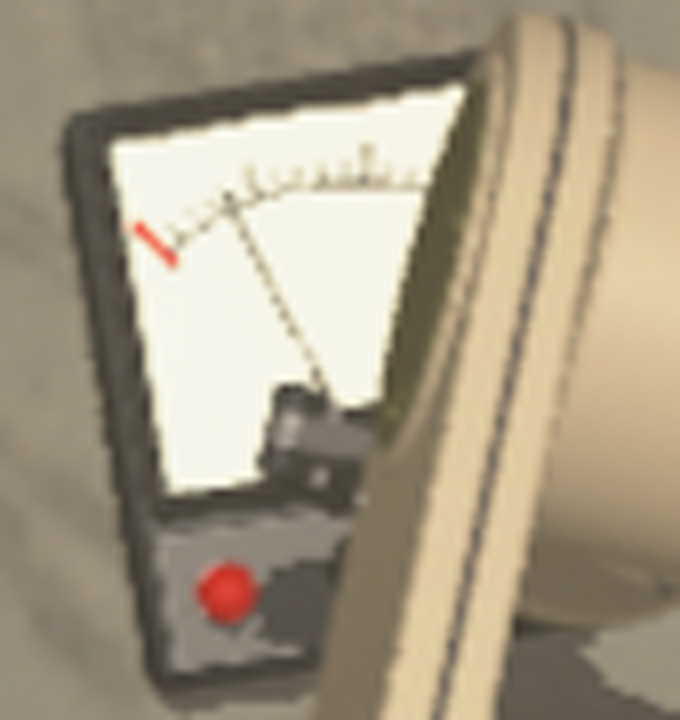

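Request:
{"fn": "jog_arm", "kwargs": {
  "targets": [
    [0, -0.0007, 0, 0, 0, -0.07, 1],
    [-0.0001, -0.0012, 0, 0, 0, -0.14, 1],
    [-0.0001, -0.0017, 0, 0, 0, -0.21, 1],
    [-0.0003, -0.0022, 0, 0, 0, -0.28, 1],
    [-0.0004, -0.0026, 0, 0, 0, -0.35, 1]
  ]
}}

```text
time: 13.45
tool_pos: [491.7, -81.2, 164.3]
tcp_rot: [180.0, 0.1, 3.8]
ft_force: [0.0, 0.8, -1.0]
finger_gap: 21.1
```

```bash
python3 -c "
from h import *
st()
S=snap('top','top15')
crop('top15',295,140,64,44,12,'t15')"
```

```text
t 13.45 pos [491.67, -81.25, 164.3] yaw 3.79 Ft [0.08, -0.79, 1.03] Mt [0.198, 0.176, 0.121] gap 21.1
```

View pics/t15.png

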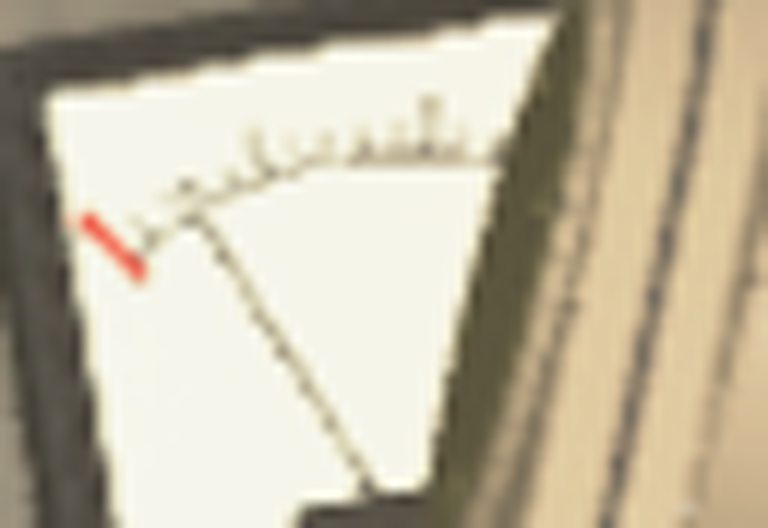

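```bash
cat >> h.py <<'E'
def pointer(fn,p0,p1,z=56):
    """p0 tip,p1 base guess in orig px; refine by darkest col per row"""
    d=cam(fn); g=d['pixels'].astype(float).sum(2)/3
    pts=[]
    for y in range(int(np.ceil(p0[1]))+1,int(p1[1])):
        x=p0[0]+(p1[0]-p0[0])*(y-p0[1])/(p1[1]-p0[1]); a=int(round(x))-3; w=np.clip(225-g[y,a:a+7],0,None)
        if w.sum()>20: pts.append([(w*np.arange(a,a+7)).sum()/w.sum(),y])
    W=np.array([onz(d,p,z)[:2] for p in pts]); c=W.mean(0); v=np.linalg.svd(W-c)[2][0]; v=v if v[0]>0 else -v
    res=(W-c)@[-v[1],v[0]]
    return c,v,np.degrees(np.arctan2(v[1],v[0])),res.std(),len(pts)
def redmark(fn,z=56):
    d=cam(fn);p=d['pixels'].astype(float); sub=p[150:168,295:315]; w=np.clip(sub[...,0]-(sub[...,1]+sub[...,2])/2-15,0,None)
    yy,xx=np.mgrid[150:168,295:315]; m=w>0
    W=np.array([onz(d,q,z)[:2] for q in zip(xx[m],yy[m])]); ww=w[m]; c=np.average(W,axis=0,weights=ww)
    C=np.cov((W-c).T,aweights=ww); v=np.linalg.eigh(C)[1][:,1]; v=v if v[0]>0 else -v
    return c,np.degrees(np.arctan2(v[1],v[0]))
E
python3 -c "
from h import *
k=lambda p:c2o(295,140,12,p)
a=pointer('top0',k((240,203)),k((378,485))); b=pointer('top15',k((195,215)),k((370,485))); print(a,b)
A=np.c_[a[1],-b[1]];t=np.linalg.solve(A,b[0]-a[0]);pv=a[0]+a[1]*t[0];print('pivot',pv)
for f in('top0','top15'):
  c,an=redmark(f); print(c,an)
  for P in(pv,np.array([485.5,-82])+38*np.array([np.cos(np.radians(7.6)),np.sin(np.radians(7.6))])):
    print(P,np.degrees(np.arctan2(*(c-P)[::-1])),np.linalg.norm(c-P))
"
```

```text
(array([569.92215081, -55.73634715]), array([0.91712111, 0.39860866]), np.float64(23.49122762863701), np.float64(0.2746798084638136), 10) (array([570.29190393, -49.71040111]), array([0.86238575, 0.50625173]), np.float64(30.41448018643528), np.float64(0.3594690555508027), 19)
pivot [531.80757908 -72.30209617]
[592.50505755 -14.50618498] 53.933574194934195
[531.80757908 -72.30209617] 43.59726907491479 83.81259596742368
[523.16619053 -76.97425717] 42.01600266742019 93.32812289144078
[592.69934734 -15.23898545] 67.01452823988849
[531.80757908 -72.30209617] 43.14090837186502 83.4506204075159
[523.16619053 -76.97425717] 41.60038995462117 92.98442702734263
```

Request:
{"fn": "jog_arm", "kwargs": {
  "targets": [
    [0, -0.0006, 0, 0, 0, -0.07, 1],
    [-0.0001, -0.0011, 0, 0, 0, -0.14, 1],
    [-0.0001, -0.0016, 0, 0, 0, -0.21, 1],
    [-0.0003, -0.002, 0, 0, 0, -0.28, 1],
    [-0.0004, -0.0025, 0, 0, 0, -0.35, 1]
  ]
}}

```text
time: 13.92
tool_pos: [491.1, -78.8, 164.3]
tcp_rot: [180.0, 0.1, 23.8]
ft_force: [0.3, -0.0, -0.4]
finger_gap: 21.0
```

```bash
python3 -c "
from h import *
st()"
```

```text
t 13.92 pos [491.14, -78.85, 164.31] yaw 23.76 Ft [0.25, 0.14, 0.35] Mt [-0.063, 0.049, 0.08] gap 21.0
```

Forces are near zero, so another 17° this time.

Request:
{"fn": "jog_arm", "kwargs": {
  "targets": [
    [0, -0.0005, 0, 0, 0, -0.06, 1],
    [-0.0001, -0.0008, 0, 0, 0, -0.12, 1],
    [-0.0001, -0.0012, 0, 0, 0, -0.18, 1],
    [-0.0002, -0.0016, 0, 0, 0, -0.24, 1],
    [-0.0003, -0.002, 0, 0, 0, -0.3, 1]
  ]
}}

```text
time: 14.33
tool_pos: [490.0, -77.1, 164.3]
tcp_rot: [-180.0, 0.1, 40.9]
ft_force: [-0.1, 0.3, -0.9]
finger_gap: 21.2
```

```bash
python3 -c "
from h import *
st()
S=snap('top','top16')
crop('top16',295,140,64,44,12,'t16')"
```

```text
t 14.33 pos [490.03, -77.15, 164.29] yaw 40.92 Ft [0.17, -0.3, 0.95] Mt [-0.057, 0.066, 0.054] gap 21.2
```

View pics/t16.png

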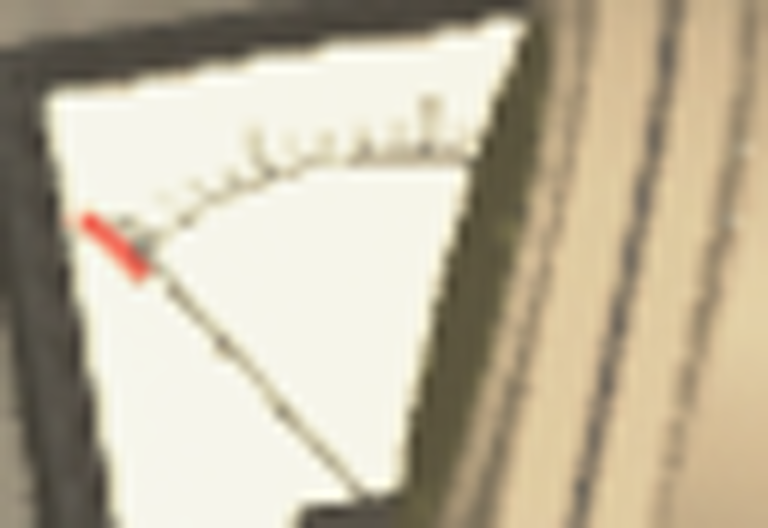

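```bash
python3 -c "
from h import *
k=lambda p:c2o(295,140,12,p)
b=pointer('top16',k((170,287)),k((360,488))); print(b)
pv=np.array([485.5,-82])+38*np.array([np.cos(np.radians(7.6)),np.sin(np.radians(7.6))])
for P in(pv,pv+[1,1],pv+[-1,1]):
  an=lambda q:np.degrees(np.arctan2(*(q-P)[::-1]))
  m=[an(onz(cam('top16'),k(p),56)[:2]) for p in((85,218),(142,275),(112,247))]
  print(np.round(P,1),'ptr',an(b[0]),'mark',np.round(m,1), 'line-offset of pivot',(P-b[0])@[-b[1][1],b[1][0]])
"
```

```text
(array([560.31054961, -46.33465731]), array([0.76229968, 0.64722422]), np.float64(40.332645596193196), np.float64(0.2860520388265463), 15)
[523.2 -77. ] ptr 39.518504146815026 mark [42.3 42.1 42.4] line-offset of pivot 0.6841716763689599
[524.2 -76. ] ptr 39.35291412517825 mark [42.2 42.  42.3] line-offset of pivot 0.7992471364157843
[522.2 -76. ] ptr 37.84854877985882 mark [41.5 41.1 41.5] line-offset of pivot 2.0936955812726707
```

Request:
{"fn": "jog_arm", "kwargs": {
  "targets": [
    [0, -0.0003, 0, 0, 0, -0.05, 1],
    [0, -0.0006, 0, 0, 0, -0.1, 1],
    [-0.0001, -0.001, 0, 0, 0, -0.15, 1],
    [-0.0001, -0.001, 0, 0, 0, -0.15, 1]
  ]
}}

```text
time: 14.72
tool_pos: [489.3, -76.4, 164.3]
tcp_rot: [-180.0, 0.0, 49.5]
ft_force: [-0.0, -0.3, -1.5]
finger_gap: 20.8
```

```bash
python3 -c "
from h import *
st()
S=snap('top','top17');snap('side','side17')
crop('top17',295,140,64,44,12,'t17');crop('side17',175,135,60,65,11,'s17')"
```

```text
t 14.72 pos [489.35, -76.38, 164.33] yaw 49.47 Ft [-0.26, 0.17, 1.55] Mt [-0.083, -0.029, 0.014] gap 20.8
```

View pics/t17.png

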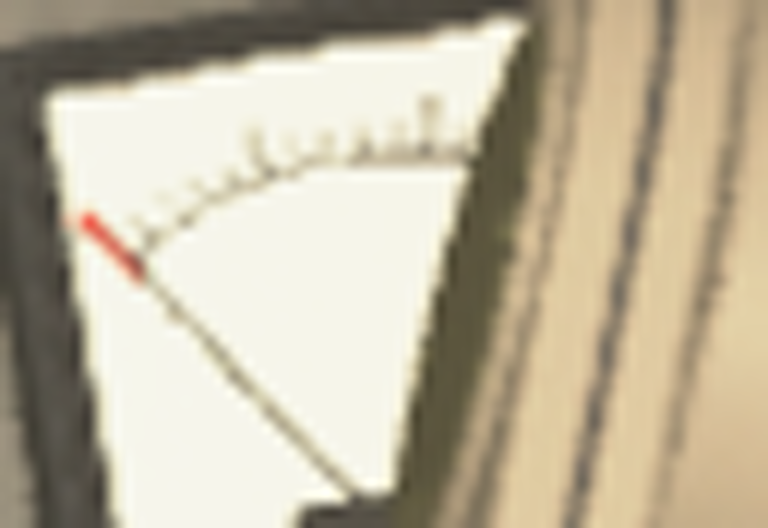

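View pics/s17.png

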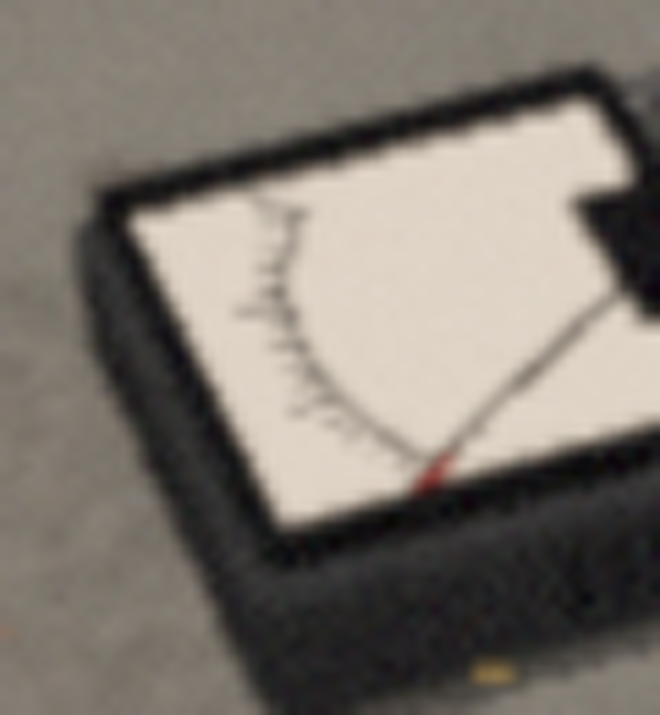

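```bash
python3 -c "
from h import *
k=lambda p:c2o(295,140,12,p)
b=pointer('top17',k((155,287)),k((345,486))); print(b)
pv=np.array([485.5,-82])+38*np.array([np.cos(np.radians(7.6)),np.sin(np.radians(7.6))])
an=lambda q:np.degrees(np.arctan2(*(q-pv)[::-1]))
d=cam('top0')
# red mark per-row centre from top0
p=d['pixels'].astype(float); w=np.clip(p[...,0]-(p[...,1]+p[...,2])/2-25,0,None)
for y in range(156,165):
  ww=w[y,298:312]
  if ww.sum()>20:
    x=(ww*np.arange(298,312)).sum()/ww.sum(); q=onz(d,(x,y),56)[:2]; print(y,round(x,2),'ang',an(q).round(2),'off line mm',((q-b[0])@[-b[1][1],b[1][0]]).round(2), ww.sum().round())
print('ptr',an(b[0]))
"
```

```text
(array([560.37621013, -43.33451012]), array([0.74583365, 0.66613224]), np.float64(41.769246857014224), np.float64(0.3048291583542126), 15)
158 301.79 ang 42.39 off line mm 0.79 211.0
159 302.77 ang 42.38 off line mm 0.72 215.0
160 303.91 ang 42.19 off line mm 0.37 173.0
161 305.08 ang 41.95 off line mm -0.02 206.0
162 305.76 ang 42.29 off line mm 0.47 162.0
163 306.0 ang 43.21 off line mm 1.81 28.0
ptr 42.11518231844354
```

Request:
{"fn": "jog_arm", "kwargs": {
  "targets": [
    [0, 0.0003, 0, 0, 0, 0.05, 1],
    [0, 0.0007, 0, 0, 0, 0.1, 1],
    [0, 0.0007, -0.002, 0, 0, 0.1, 1],
    [0, 0.0007, -0.006, 0, 0, 0.1, 1],
    [0, 0.0007, -0.01, 0, 0, 0.1, 1]
  ]
}}

```text
time: 15.23
tool_pos: [490.2, -76.4, 175.0]
tcp_rot: [-180.0, -0.0, 43.8]
ft_force: [0.4, -1.0, -1.7]
finger_gap: 21.0
```

```bash
python3 -c "
from h import *
st()"
```

```text
t 15.23 pos [490.24, -76.43, 174.96] yaw 43.84 Ft [-0.42, 0.99, 1.75] Mt [-0.038, 0.039, -0.056] gap 21.0
```

Request:
{"fn": "jog_arm", "kwargs": {
  "targets": [
    [0, 0, -0.01, 0, 0, 0, 1],
    [0, 0, -0.025, 0, 0, 0, 1],
    [0, 0, -0.045, 0, 0, 0, 1],
    [0, 0, -0.06, 0, 0, 0, 1],
    [0, 0, -0.065, 0, 0, 0, 1]
  ]
}}

```text
time: 15.65
tool_pos: [491.8, -76.8, 243.7]
tcp_rot: [179.8, -0.2, 43.8]
ft_force: [0.1, -0.7, -1.3]
finger_gap: 20.8
```

```bash
python3 -c "
from h import *
st()
delta([455,293,240],-11)"
```

```text
t 15.65 pos [491.81, -76.8, 243.71] yaw 43.84 Ft [-0.4, 0.62, 1.27] Mt [0.005, 0.014, 0.039] gap 20.8
shift [ 0.2296 -0.2922  0.0032] rot [ 0.0025 -0.0049  0.9571] | t 15.65 pos [491.8 -76.8 243.7] rpy [179.8  -0.2  43.8] F [ 0.15 -0.73 -1.27] M [ 0.013 -0.007 -0.039] gap 20.8
```

```bash
python3 -c "
from h import *
delta([463,291.7,240],-11)"
```

```text
shift [ 0.2344 -0.2858  0.0032] rot [ 0.0025 -0.0049  0.9571] | t 15.65 pos [491.8 -76.8 243.7] rpy [179.8  -0.2  43.8] F [ 0.15 -0.73 -1.27] M [ 0.013 -0.007 -0.039] gap 20.8
```

Request:
{"fn": "jog_arm", "kwargs": {
  "targets": [
    [0.012, -0.0146, 0, 0, 0, 0.06, 1],
    [0.03, -0.0366, 0, 0, 0, 0.16, 1],
    [0.05, -0.061, 0, 0, 0, 0.27, 1],
    [0.072, -0.088, 0, 0, 0, 0.38, 1],
    [0.094, -0.115, 0, 0, 0, 0.48, 1]
  ]
}}

```text
time: 16.07
tool_pos: [478.2, 72.8, 239.8]
tcp_rot: [-180.0, -0.0, 16.0]
ft_force: [0.9, 0.5, -1.3]
finger_gap: 21.0
```

```bash
python3 -c "
from h import *
delta([463,291.7,240],-11)"
```

```text
shift [ 4.560e-02 -2.147e-01 -1.000e-04] rot [-3.000e-04 -5.000e-04  4.704e-01] | t 16.07 pos [478.2  72.8 239.8] rpy [-180.   -0.   16.] F [ 0.91  0.54 -1.29] M [-0.095 -0.026  0.009] gap 21.0
```

Request:
{"fn": "jog_arm", "kwargs": {
  "targets": [
    [0.0075, -0.035, 0, 0, 0, 0.1, 1],
    [0.015, -0.07, 0, 0, 0, 0.2, 1],
    [0.0225, -0.105, 0, 0, 0, 0.3, 1],
    [0.03, -0.14, 0, 0, 0, 0.39, 1],
    [0.036, -0.168, 0, 0, 0, 0.47, 1]
  ]
}}

```text
time: 16.48
tool_pos: [465.2, 245.5, 239.9]
tcp_rot: [-179.9, -0.0, -10.8]
ft_force: [0.7, -0.1, -1.2]
finger_gap: 21.3
```

```bash
python3 -c "
from h import *
delta([463,291.7,228],-11)"
```

```text
shift [-0.0108 -0.045   0.0119] rot [-0.0009 -0.0001  0.0032] | t 16.48 pos [465.2 245.5 239.9] rpy [-179.9   -0.   -10.8] F [ 0.73 -0.09 -1.2 ] M [ 0.001 -0.014  0.008] gap 21.3
```

Request:
{"fn": "jog_arm", "kwargs": {
  "targets": [
    [-0.004, -0.017, 0.003, 0, 0, 0, 1],
    [-0.008, -0.034, 0.007, 0, 0, 0.003, 1],
    [-0.0108, -0.045, 0.012, 0, 0, 0.003, 1],
    [-0.0108, -0.045, 0.016, 0, 0, 0.003, 1],
    [-0.0108, -0.045, 0.018, 0, 0, 0.003, 1]
  ]
}}

```text
time: 16.9
tool_pos: [463.1, 288.9, 220.7]
tcp_rot: [179.9, 0.1, -10.7]
ft_force: [-0.4, -0.3, -1.9]
finger_gap: 20.9
```

Request:
{"fn": "jog_arm", "kwargs": {
  "targets": [
    [0, 0, 0, 0, 0, 0, 1]
  ]
}}

```text
time: 16.98
tool_pos: [463.3, 288.2, 220.8]
tcp_rot: [179.9, 0.1, -10.8]
ft_force: [0.3, 0.4, -1.1]
finger_gap: 21.1
```

```bash
python3 -c "
from h import *
snap('side','side18');snap('top','top18')
delta([463,291.7,222],-11)
crop('side18',285,180,65,90,9,'s18');crop('top18',130,150,110,90,7,'t18')"
```

```text
shift [-0.0015 -0.0033 -0.0002] rot [ 0.     -0.0002  0.0027] | t 17.08 pos [463.8 288.2 221.8] rpy [180.   -0.  -10.8] F [-0.38  0.03  0.17] M [-0.019 -0.059  0.005] gap 21.2
```

View pics/s18.png

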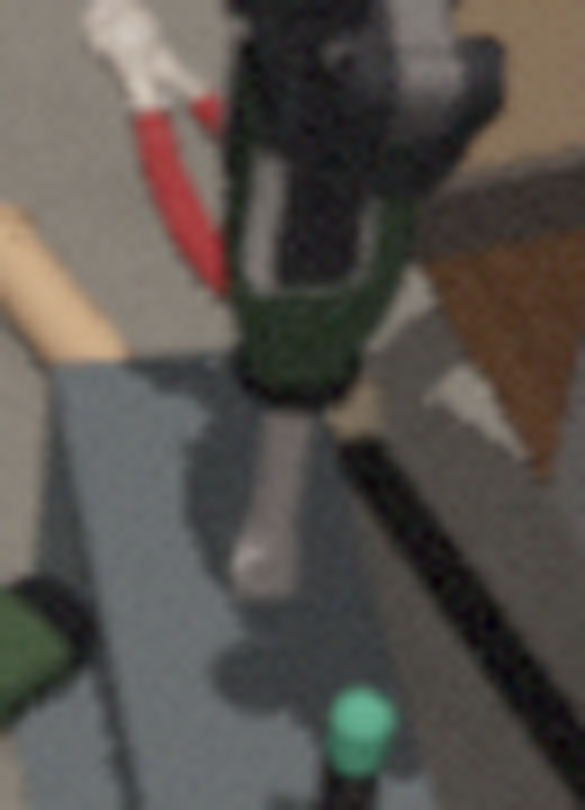

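View pics/t18.png

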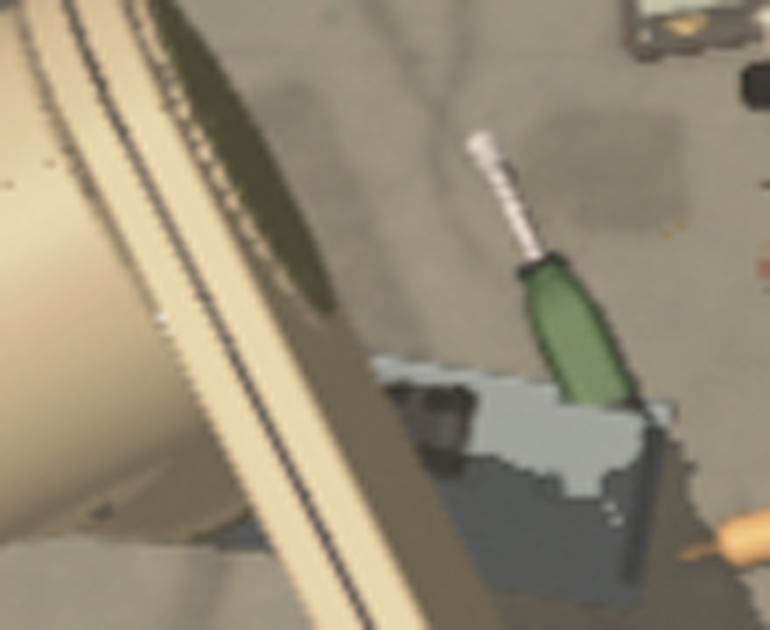

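```bash
python3 -c "
from h import *
S=cam('side0');T=cam('top0')
ks=lambda p:c2o(270,200,5,p)
print('small hole S',onz(S,ks((237,350)),86)[:2],'T (463.6,324.7)')
u=lambda P:(proj(S,P)[0]-[285,180])*9+4
for P in([457.2,291.4,86],[457.5,294.8,86]): print(P,u(P))
s=r.sense();print(s['tool_pos'])
c,sn=np.cos(np.radians(-10.8)),np.sin(np.radians(-10.8))
for z in(108,111): print('tip pred',u([463.6-6.8*c,288.2-6.8*sn,z]))
im=cv2.imread('pics/side18.png')[220:275,295:335].astype(float)
im=np.clip((im-30)*2.6,0,255).astype(np.uint8);cv2.imwrite('pics/s18e.png',cv2.resize(im,None,fx=13,fy=13,interpolation=cv2.INTER_CUBIC))
"
```

```text
small hole S [461.6551727  327.18204866] T (463.6,324.7)
[457.2, 291.4, 86] [247.68060142 671.24389678]
[457.5, 294.8, 86] [252.30306677 683.93544105]
[463.82072287 288.16900037 221.78215554]
tip pred [256.06240596 599.72534612]
tip pred [257.52850731 590.76164157]
```

View pics/s18e.png

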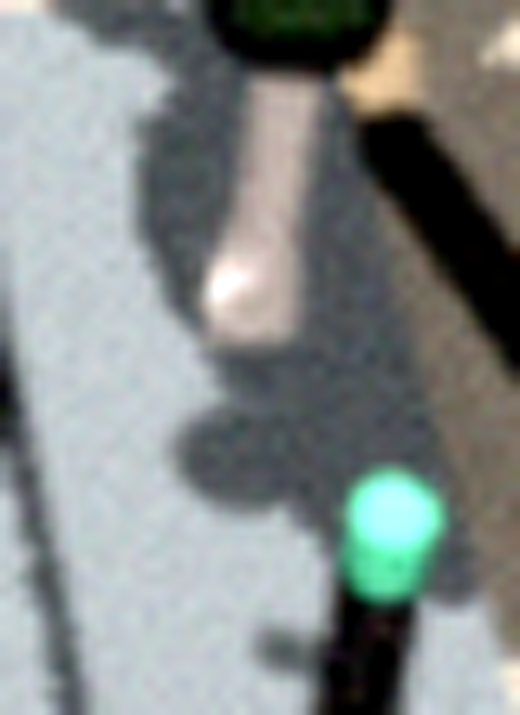

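Request:
{"fn": "jog_arm", "kwargs": {
  "targets": [
    [0, -0.002, 0.004, 0, 0, 0, 1],
    [0, -0.002, 0.01, 0, 0, 0, 1],
    [0, -0.002, 0.018, 0, 0, 0, 1],
    [0, -0.002, 0.026, 0, 0, 0, 1],
    [0, -0.002, 0.034, 0, 0, 0, 1]
  ]
}}

```text
time: 17.5
tool_pos: [463.8, 290.9, 186.5]
tcp_rot: [180.0, 0.0, -10.8]
ft_force: [-0.0, -0.7, -0.9]
finger_gap: 21.1
```

```bash
python3 -c "
from h import *
st()
snap('side','side19')
im=cv2.imread('pics/side19.png')[215:275,290:335].astype(float)
im=np.clip((im-30)*2.6,0,255).astype(np.uint8);cv2.imwrite('pics/s19e.png',cv2.resize(im,None,fx=12,fy=12,interpolation=cv2.INTER_CUBIC))"
```

```text
t 17.5 pos [463.75, 290.86, 186.55] yaw -10.79 Ft [0.14, 0.73, 0.94] Mt [-0.012, -0.005, 0.017] gap 21.1
```

View pics/s19e.png

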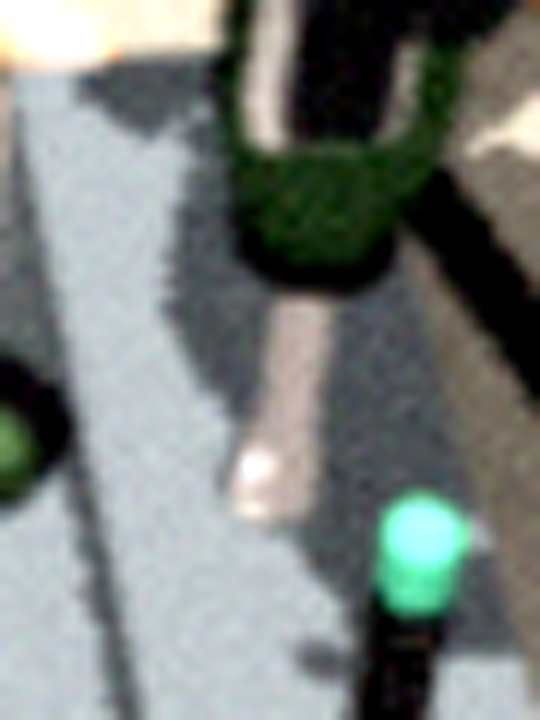

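Request:
{"fn": "jog_arm", "kwargs": {
  "targets": [
    [0, 0, 0.004, 0, 0, 0, 1],
    [0, 0, 0.008, 0, 0, 0, 1],
    [0, 0, 0.013, 0, 0, 0, 1],
    [0, 0, 0.018, 0, 0, 0, 1]
  ]
}}

```text
time: 17.88
tool_pos: [464.2, 291.3, 169.6]
tcp_rot: [-180.0, -0.0, -10.8]
ft_force: [0.9, 0.7, -1.0]
finger_gap: 20.9
```

```bash
python3 -c "
from h import *
st()
snap('side','side20')
im=cv2.imread('pics/side20.png')[215:275,290:335].astype(float)
im=np.clip((im-30)*2.6,0,255).astype(np.uint8);cv2.imwrite('pics/s20e.png',cv2.resize(im,None,fx=12,fy=12,interpolation=cv2.INTER_CUBIC))"
```

```text
t 17.88 pos [464.18, 291.28, 169.65] yaw -10.78 Ft [0.73, -0.82, 0.98] Mt [-0.003, 0.014, 0.051] gap 20.9
```

View pics/s20e.png

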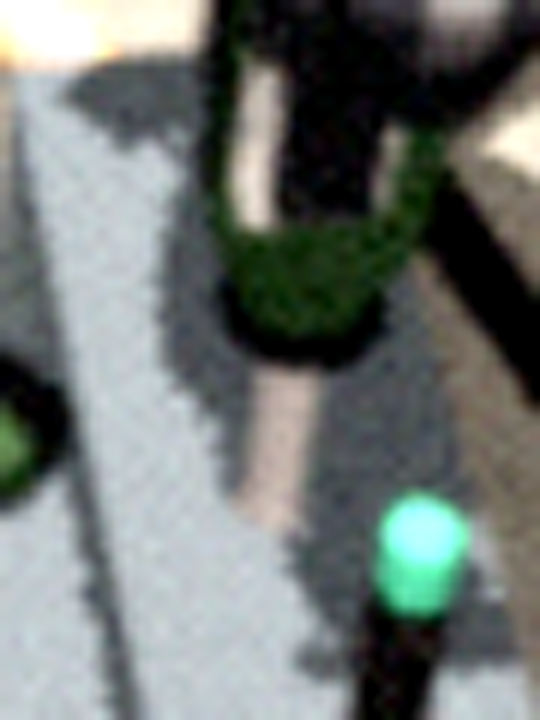

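Request:
{"fn": "jog_arm", "kwargs": {
  "targets": [
    [0, 0, 0.008, 0, 0, 0, 1],
    [0, 0, 0.017, 0, 0, 0, 1],
    [0, 0, 0.026, 0, 0, 0, 1],
    [0, 0, 0.033, 0, 0, 0, 1],
    [0, 0, 0.036, 0, 0, 0, 1]
  ]
}}

```text
time: 18.35
tool_pos: [463.1, 290.7, 131.8]
tcp_rot: [179.9, 0.1, -10.8]
ft_force: [0.1, 0.2, -1.8]
finger_gap: 20.7
```

```bash
python3 -c "
from h import *
st()"
```

```text
t 18.35 pos [463.06, 290.68, 131.75] yaw -10.78 Ft [0.04, -0.19, 1.82] Mt [0.003, 0.013, 0.001] gap 20.7
```

Request:
{"fn": "jog_arm", "kwargs": {
  "targets": [
    [0, 0, 0.001, 0, 0, 0, 1],
    [0, 0, 0.002, 0, 0, 0, 1],
    [0, 0, 0.003, 0, 0, 0, 1],
    [0, 0, 0.0035, 0, 0, 0, 1],
    [0, 0, 0.0035, 0, 0, 0, 1]
  ]
}}

```text
time: 18.77
tool_pos: [464.2, 291.3, 130.6]
tcp_rot: [-180.0, -0.0, -10.8]
ft_force: [0.1, 0.9, -0.6]
finger_gap: 21.0
```

```bash
python3 -c "
from h import *
st()"
```

```text
t 18.77 pos [464.2, 291.28, 130.62] yaw -10.78 Ft [-0.11, -0.92, 0.62] Mt [0.067, 0.043, -0.004] gap 21.0
```

Request:
{"fn": "jog_arm", "kwargs": {
  "targets": [
    [0, 0, 0.001, 0, 0, 0, 1],
    [0, 0, 0.002, 0, 0, 0, 1],
    [0, 0, 0.003, 0, 0, 0, 1],
    [0, 0, 0.003, 0, 0, 0, 1]
  ]
}}

```text
time: 19.1
tool_pos: [464.0, 291.2, 127.2]
tcp_rot: [-180.0, -0.0, -10.8]
ft_force: [0.1, -0.5, -0.8]
finger_gap: 20.4
```

```bash
python3 -c "
from h import *
st()"
```

```text
t 19.1 pos [464.0, 291.17, 127.19] yaw -10.78 Ft [0.24, 0.51, 0.77] Mt [-0.019, 0.043, 0.012] gap 20.4
```

Request:
{"fn": "jog_arm", "kwargs": {
  "targets": [
    [0, 0, 0.0007, 0, 0, 0, 1],
    [0, 0, 0.0014, 0, 0, 0, 1],
    [0, 0, 0.0014, 0, 0, 0, 1]
  ]
}}

```text
time: 19.35
tool_pos: [464.2, 291.2, 127.1]
tcp_rot: [-180.0, -0.0, -10.8]
ft_force: [-4.1, -2.0, 7.8]
finger_gap: 21.0
```

```bash
python3 -c "
from h import *
st()"
```

```text
t 19.35 pos [464.18, 291.24, 127.09] yaw -10.78 Ft [-3.65, 2.69, -7.78] Mt [-0.557, -0.695, 0.009] gap 21.0
```

Request:
{"fn": "jog_arm", "kwargs": {
  "targets": [
    [0, 0, -0.001, 0, 0, 0, 1],
    [0, 0, -0.001, 0, 0, 0, 0.4],
    [0, 0, -0.001, 0, 0, 0, 0.4],
    [0, 0, -0.001, 0, 0, 0, 0.4],
    [0, 0, -0.001, 0, 0, 0, 0.4]
  ]
}}

```text
time: 19.77
tool_pos: [464.0, 291.1, 126.8]
tcp_rot: [-180.0, -0.0, -10.8]
ft_force: [-0.2, -0.8, -0.2]
finger_gap: 51.1
```

Request:
{"fn": "jog_arm", "kwargs": {
  "targets": [
    [0, 0, 0, 0, 0, 0, 0.4],
    [0, 0, 0, 0, 0, 0, 0.4]
  ]
}}

```text
time: 19.93
tool_pos: [464.0, 291.2, 126.8]
tcp_rot: [-180.0, -0.0, -10.8]
ft_force: [0.7, 0.0, 0.3]
finger_gap: 51.5
```

```bash
python3 -c "
from h import *
st()
snap('side','side21')
crop('side21',270,150,100,120,5,'s21')"
```

```text
t 19.93 pos [463.98, 291.15, 126.81] yaw -10.78 Ft [0.72, -0.14, -0.35] Mt [0.006, 0.006, -0.026] gap 51.5
```

View pics/s21.png

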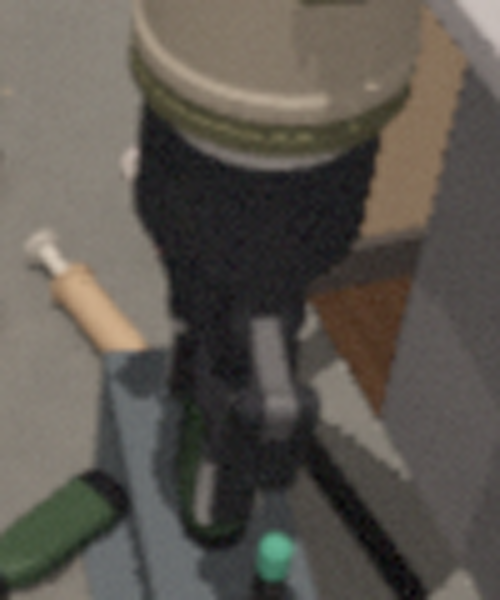

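Released. Retract straight up slowly, then move away.

Request:
{"fn": "jog_arm", "kwargs": {
  "targets": [
    [0, 0, -0.008, 0, 0, 0, 0.4],
    [0, 0, -0.02, 0, 0, 0, 0.4],
    [0, 0, -0.04, 0, 0, 0, 0.4],
    [0, 0, -0.065, 0, 0, 0, 0.4],
    [0, 0, -0.095, 0, 0, 0, 0.4]
  ]
}}

```text
time: 20.4
tool_pos: [463.3, 290.8, 222.8]
tcp_rot: [180.0, 0.1, -10.8]
ft_force: [0.8, -0.4, -0.4]
finger_gap: 51.2
```

Request:
{"fn": "jog_arm", "kwargs": {
  "targets": [
    [0, 0, -0.03, 0, 0, 0, 0.4],
    [-0.02, 0, -0.05, 0, 0, 0, 0.4],
    [-0.05, 0, -0.06, 0, 0, 0, 0.4],
    [-0.08, 0, -0.06, 0, 0, 0, 0.4],
    [-0.1, 0, -0.06, 0, 0, 0, 0.4]
  ]
}}

```text
time: 20.82
tool_pos: [364.5, 310.6, 284.9]
tcp_rot: [-179.8, -0.1, -10.8]
ft_force: [-0.6, 0.2, -0.7]
finger_gap: 51.3
```

Request:
{"fn": "jog_arm", "kwargs": {
  "targets": [
    [0.0, -0.035, 0, 0, 0, 0, 0.4],
    [0.0, -0.07, 0, 0, 0, 0, 0.4],
    [0, -0.105, 0, 0, 0, 0, 0.4],
    [0, -0.14, 0, 0, 0, 0, 0.4],
    [0, -0.165, 0, 0, 0, 0, 0.4]
  ]
}}

```text
time: 21.23
tool_pos: [396.5, 474.6, 283.5]
tcp_rot: [-179.9, -0.1, -10.7]
ft_force: [1.1, 0.4, 0.0]
finger_gap: 51.2
```

```bash
python3 -c "
from h import *
st()
snap('side','side22');snap('top','top22')
crop('side22',265,190,90,120,5,'s22');crop('top22',130,150,110,90,7,'t22');crop('top22',285,130,85,90,8,'t22m')"
```

```text
t 21.23 pos [396.55, 474.56, 283.46] yaw -10.74 Ft [1.02, -0.64, -0.03] Mt [0.02, -0.029, 0.01] gap 51.2
```

View pics/s22.png

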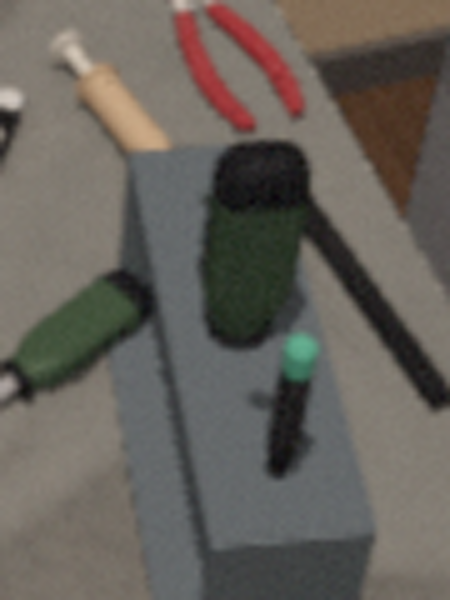

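View pics/t22.png

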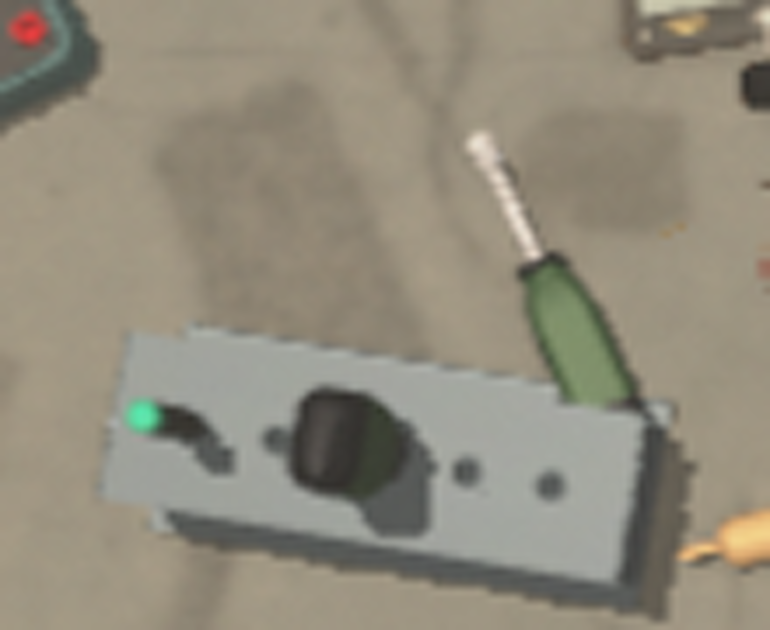

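View pics/t22m.png

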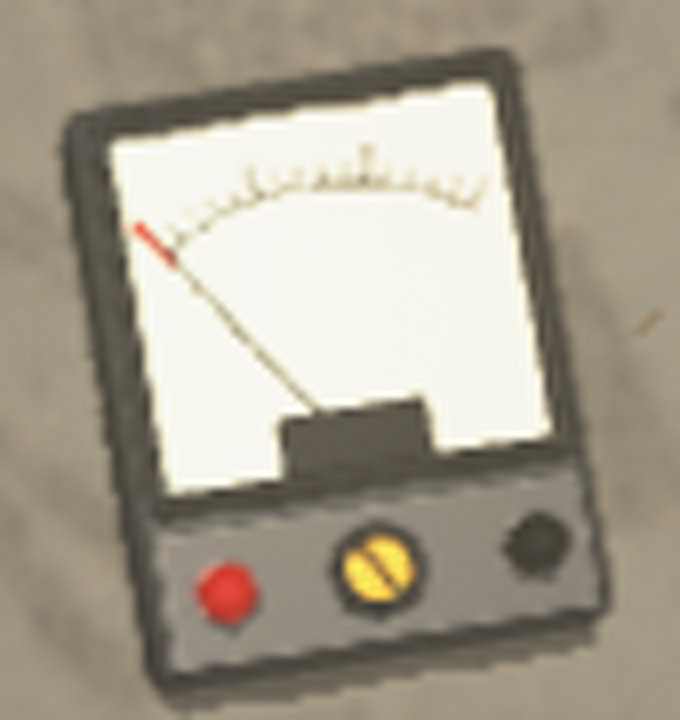

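```bash
python3 -c "
from h import *
k=lambda p:c2o(285,130,8,p)
pv=np.array([485.5,-82])+38*np.array([np.cos(np.radians(7.6)),np.sin(np.radians(7.6))])
an=lambda q:np.degrees(np.arctan2(*(q-pv)[::-1]))
b=pointer('top22',k((183,270)),k((318,408)));print('ptr',an(b[0]),b[2],b[3])
s=r.sense();print(np.abs(s['qd']).max())
print(r.hand_in())"
```

```text
ptr 42.16897107016739 41.55247445330542 0.32942985208362635
3.5171861551725603
the job is handed in; nothing more can be done
None
```

The job is done and handed in at about 21 s of the 51 s allowed. I took the big flat screwdriver from the stand, set its blade in the brass zero screw's slot and turned the screw anticlockwise. I then put the screwdriver back in the middle hole, let go and moved the arm clear.

**Last checks**
- **Pointer:** in the final top picture it measures 42.2° against about 42.2° for the red mark. The fitted line direction reads 41.6°, so the two estimates differ by about 0.6° (0.01 rad, an eighth of a scale division). The pointer stayed put when the blade was withdrawn.
- **Screwdriver:** it stands upright in its hole with the flange on the plate, clear of the gripper. The force when setting it down peaked at about 8 N. The gripper was open and touching nothing at the end.

**What did not go cleanly**
- **First grasp:** the handle sat about 7 mm off the pad centre and was slightly twisted. It snapped square with the pads when the blade first touched the screw.
- **Finding the slot:** I first took the slot's floor for the screw's face, so I probed the slot with up to about 9 N downward and about 6 N sideways before centring the blade. While turning, the sideways force stayed under about 2 N.
- **Small look-alike driver:** it stood upright in the first picture and lay beside the stand by t ≈ 2 s, before the arm had touched anything. No contact force showed, and I left it there.

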